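Pack bisque ware in stack-nest totes

ROBOT

A 6-joint arm with a two-finger parallel gripper is mounted at the origin on the work surface. World frame = base frame: x ahead of the robot, y to its left, z up, the work surface at z = 0. Lengths are in m, angles in rad, forces in N, time in s.
With the tool pointing down it reaches from about 0.375 to 0.925 m from the base axis. Payload 5.7 kg.
Tool frame: the origin (TCP) lies midway between the tips of the shut fingers; the grasp point (between the pads) lies 19 mm behind it; z points along the fingers, y is the direction in which the jaws open and shut (so a half turn about z gives the same grasp; the last joint's range is limited). The gripper opens to 85 mm and grips with 20 to 120 N. Pads are 22 mm wide; open, the fingers measure 114 mm over their backs; the gripper's body (76 mm by 85 mm) begins 54 mm behind the grasp point. The pads swing forward as they close: fully open they stand 13 mm farther back than shut.
Start: joints at [-0.115, 0.359, 1.51, -0, 1.272, -0.115], TCP at [0.6, -0, 0.204] pointing down, gripper open.
Joint ranges: [-2.97, 2.97], [-1.01, 2.36], [0.21, 2.38], [-0.96, 4.11], [0.2, 2.71], [-2.98, 2.98]. Speed limits (rad/s): [2.39, 2.39, 3.14, 3.14, 3.14, 3.14].

INTERFACE

Orientations are given as a rotation vector (axis times angle).
In Python, from plant import ctrl, imaging, order gives the robot as it stands. The module is installed in compiled form; this text tells all that it offers.
- The arm moves only by the shell command python3 -m inch 'ROWS'. ROWS is JSON, a list that holds one entry, the list of rows, each a list of 7 numbers: the turn, a rotation vector about the tool's x, y, z in rad, then the shift along the tool's x, y, z in mm, then the closure, from -1 (fully open) to 1 (shut). A call has 1 to 20 rows; each row is the pose to reach, as a shift and turn from the pose commanded when the call began, along the tool's axes at that moment; what a row does not reach only later rows make up. A row lasts 1/10 s, in which the tool goes at most 50 mm and 8.59 degrees, less where a joint would pass 70% of its speed; a pose out of reach is approached as far as the arm can. A call with a gripper value outside its range is refused whole. The fingers move at their own pace and stop on an object; the grip force is fixed at half the most. Time passes only in rows, so rows that repeat a pose let the fingers close. It gives the time, the measured TCP pose, the force and the opening at its end, in the units of the state.
- ctrl.sense(): the state, without advancing time (a new reading comes with each control period).
- imaging.get_image(name): name is "scene" or "side" or "wrist"; returns (picture, depth): 420x560x3 uint8, red, green, blue; 420x560 float32, m along the optical axis (not along the pixel's ray), 0 where there is no reading.
- imaging.get_calibration(name): a dict with "vertical_fov" (degrees; the focal length in pixels is half the picture's height over the tangent of half this angle, whatever the lens; pixels are square), "cx", "cy" (the principal point, pixels), "R" (3x3) and "t" (3): a world point X has camera coordinates R X + t; the wrist camera has in their place "tool_from_camera" (4x4, takes a point from camera to tool coordinates, whose origin is the TCP and whose axes are the flange's). Camera axes: x right, y down, z forward; pixel columns grow to the right and rows downward; lengths in m; the calibration is good to about 2 mm. A picture is of the moment at which its call begins: read the wrist's pose just before it. get_calibration takes no time and is no camera call.
- order.close_job(): hands the job in, once; it reports no verdict.
The state is a dict: "clock": time; "joint_positions": joint angles; "dq": joint speeds; "effort": joint torques, N m; "ee_pos": TCP position; "eef_rot": TCP orientation; "ft_force": force on the tool from outside, world axes, zero at the start; "wrist_torque": the same for the moment, N m; "grip_width": opening from 0.0 (shut) to 1.0 (fully open).
Only numpy, scipy, OpenCV 4.12 (cv2) and the standard library are available. Lean on these libraries where they do the work, as an engineer would, in place of code of your own. Each camera call takes 0.05 s, during which the arm holds its last target.

TASK

Pack the straight tumbler and the little narrow-necked vase in the two grey totes that stand nested beside the kiln: lift the top tote out and stand it on the empty plywood board, stand the two pots upright inside the bottom tote, then take the top tote again, turn it half round and put it on the bottom one, so that it is held level on the lugs inside that tote's rim, above the pots, and does not nest. Put the pots and the tote down gently rather than dropping them, leave the bottom tote where it stands, and do not disturb the mug, the bowl and the turning tool that stand and lie about.

Things in the scene. Friction and masses are not known exactly. Their poses are not given: they have to be found in the camera images.
- top_tote_mid (a point): Centre, half-way up, of the upper of two identical loose grey plastic stack-nest totes, open on top, 0.26 kg. Rim 240 mm along x, 170 mm along y; height 92 mm, so rim top and underside lie 46 mm above and below this point. +z is up. It starts nested in the bottom tote the same way round, rim on rim, 34 mm higher than it, with 2 mm play.
- top_tote_open_rim (a point): Middle of the top edge of the upper tote's long -y rim, the rim away from the kiln at the start; 80 mm along -y and 46 mm up from its centre, half-way through the rim's thickness. All round the top runs an upright rim band, 10 mm thick and 34 mm high: the place to pinch the tote. Below the band the 2.4 mm walls lean in to a 3 mm floor, 200 x 131 mm outside.
- top_tote_kiln_rim (a point): The same for the upper tote's opposite long rim (+y), the one beside the kiln at the start.
- top_tote_two_lug_end (a point): Middle of the top edge of the upper tote's +x end, 120 mm along +x and 46 mm up from its centre. At this end both corners are stepped in 18 mm, each with a flat lug 10 mm below the rim top.
- bottom_tote_mid (a point): The same centre point and axes for the lower tote, which stands on the bench with its +y long side beside the kiln. Free floor inside: x from -80 to +80 mm, y from -62 to +62 mm, 43 mm below this point.
- bottom_tote_one_lug_end (a point): Middle of the top edge of the lower tote's -x end, 120 mm along -x and 46 mm up from its centre. Here one stepped-in column, 50 mm wide, carries a single lug; the +x end has two corner lugs. A tote lowered on turned half round about z lands with its floor on the three lugs, 82 mm higher than the lower one (79 mm clear inside), between bevelled stops with 3.5 mm play each way.
- kiln: Bench kiln, fixed metal box 300 mm along x, 260 mm along y, 235 mm high, door and handle 45 mm out at its -x front; origin under its centre. Its -y side faces the totes' long +y rims with a gap of 6 to 15 mm, too narrow for a finger: there the totes can be gripped only by the long rim away from the kiln.
- board: Empty plywood ware board, fixed, 260 x 260 mm, 12 mm thick, lying on the bench; origin under its centre, x and y along its sides.
- tumbler_mid (a point): Centre, half-way up, of the bisque tumbler: a plain straight open cup without handle, 57 mm diameter, 70 mm high, 0.16 kg, upright on the bench; z is its axis.
- vase_mid (a point): Centre, half-way up, of the bisque bud vase: straight belly 58 mm diameter from 4 to 40 mm above its foot, then a neck 22 mm in diameter, 68 mm high in all, 0.18 kg, upright on the bench; z is its axis.
- mug: Bystander among the ware: bisque mug, 72 mm diameter, 85 mm high, with a handle reaching 37 mm out at its +y side; origin under its centre.
- bowl: Bystander among the ware: small bisque bowl, 84 mm diameter, 45 mm high; origin under its centre.
- loop_tool: Bystander: loop turning tool lying on the bench, 190 mm long along x from -82 to +107 mm, 14 mm thick.
Not all that is in view belongs to the job. What is shaped like the part that bears vase_mid but green or red is not meant. What is shaped like the part that bears tumbler_mid but purple or yellow is not meant.

How it is judged:
On the way, in this order (a step that is already met when the one before it is completed fails the run):
1. the top tote stands upright on the plywood board, let go (x of top_tote_mid in the frame of board between -0.09 and 0.09 m and y of top_tote_mid in the frame of board between -0.09 and 0.09 m and z of top_tote_mid in the frame of board between 0.052 and 0.066 m and angle between top_tote_mid's own z axis and vertical below 0.05 rad and linear speed of top_tote below 0.03 m/s and contact force between the fingers and top_tote below 0.1 N), for 0.2 s.
2. tumbler and vase stand upright on the floor of the bottom tote, let go (x of tumbler_mid in the frame of bottom_tote_mid between -0.09 and 0.09 m and y of tumbler_mid in the frame of bottom_tote_mid between -0.065 and 0.065 m and z of tumbler_mid in the frame of bottom_tote_mid between -0.013 and -0.002 m and angle between each of tumbler_mid, vase_mid's own z axis and vertical below 0.12 rad and linear speed of each of tumbler, vase below 0.03 m/s and x of vase_mid in the frame of bottom_tote_mid between -0.09 and 0.09 m and y of vase_mid in the frame of bottom_tote_mid between -0.065 and 0.065 m and z of vase_mid in the frame of bottom_tote_mid between -0.014 and -0.003 m and contact force between the fingers and tumbler below 0.1 N and contact force between the fingers and vase below 0.1 N), for 0.2 s.
At the end, for the whole second after the job is handed in: Tumbler and vase stand upright (within 7 degrees) on the floor of the bottom tote; the top tote, turned half round, sits level on its three lugs (82 mm higher, within 5 mm; centred within 9 mm; within 2 degrees of level), let go and at rest; the bottom tote is within 30 mm of its starting place (all of step 2 and z of top_tote_mid in the frame of bottom_tote_mid between 0.077 and 0.087 m and x of top_tote_mid in the frame of bottom_tote_mid between -0.009 and 0.009 m and y of top_tote_mid in the frame of bottom_tote_mid between -0.009 and 0.009 m and x of top_tote_two_lug_end in the frame of bottom_tote_mid below -0.1 m and angle between each of top_tote_mid, bottom_tote_mid's own z axis and vertical below 0.04 rad and linear speed of each of top_tote, bottom_tote below 0.02 m/s and distance of bottom_tote_mid from where it was at the start of the episode below 0.03 m and contact force between the fingers and top_tote below 0.1 N); the robot touches nothing.
It fails at once if the mug, bowl or turning tool is pushed more than 30 mm (distance of any of mug, bowl, loop_tool from where it was at the start of the episode above 0.03 m).
It fails at once if one of them is knocked over (angle between any of mug, bowl, loop_tool's own z axis and vertical above 0.4 rad).
It fails at once if the tumbler or the vase is dropped (falls free faster than 0.6 m/s, about 2 cm) ((linear speed of tumbler above 0.6 m/s and contact force between the fingers and tumbler below 0.1 N) or (linear speed of vase above 0.6 m/s and contact force between the fingers and vase below 0.1 N)).
It fails at once if the top tote is dropped (falls free faster than 0.6 m/s, about 2 cm) (linear speed of top_tote above 0.6 m/s and contact force between the fingers and top_tote below 0.1 N).
It also fails if it takes over 72 s, if anything falls off the work surface, if the arm or the gripper's body presses on something with over 40 N, if the wrist force passes 120 N, or if a joint passes its speed limit or range.

## Working session

There is one attempt and no reset: what is moved stays moved. The work goes in short steps, Python scripts to look and compute and a shell command to move; the robot and the scene stay as the last step left them, time stands still between calls to the robot, and variables do not carry over. Pictures are saved under pics/ and viewed, and the job is handed in when it is done.

```bash
mkdir -p pics
cat > h.py <<'E'
import numpy as np, cv2
from scipy.spatial.transform import Rotation as Ro
from plant import ctrl, imaging, order
def K(name):
    c=imaging.get_calibration(name); f=210/np.tan(np.radians(c["vertical_fov"])/2); return c,f
def grab(name,fn):
    s=ctrl.sense(); im,d=imaging.get_image(name); cv2.imwrite('pics/'+fn+'.png',cv2.cvtColor(im,cv2.COLOR_RGB2BGR)); np.savez('pics/'+fn+'.npz',im=im,d=d,p=s['ee_pos'],r=s['eef_rot']); return im,d,s
def cloud(name,fn):
    z=np.load('pics/'+fn+'.npz'); d=z['d']; c,f=K(name)
    v,u=np.mgrid[0:420,0:560]; P=np.stack([(u-c['cx'])/f*d,(v-c['cy'])/f*d,d],-1)
    if name=='wrist':
        T=np.array(c['tool_from_camera']); P=P@T[:3,:3].T+T[:3,3]; R=Ro.from_rotvec(z['r']).as_matrix(); P=P@R.T+z['p']
    else:
        P=(P-np.array(c['t']))@np.array(c['R'])
    P[d==0]=np.nan
    return z['im'],P
E
python3 - <<'E'
from h import *
for n in ['scene','side','wrist']:
    grab(n,n+'0'); c,f=K(n); print(n,c,f)
print(ctrl.sense())
E
```

```text
scene {'vertical_fov': 56.31488074030811, 'cx': 277.35653147685235, 'cy': 205.8774816887116, 'R': array([[ 0.73530141,  0.67758118, -0.0146825 ],
       [ 0.37953814, -0.42962437, -0.81937397],
       [-0.56150034,  0.59691426, -0.57307131]]), 't': array([-0.45466062, -0.08308451,  1.40210364])} 392.34786418038703
side {'vertical_fov': 48.29707550401692, 'cx': 274.2592006295215, 'cy': 202.58316479942, 'R': array([[ 0.94767755, -0.31905726, -0.01047476],
       [-0.18758657, -0.53002793, -0.82697139],
       [ 0.25829931,  0.78566714, -0.56214643]]), 't': array([-0.50864217,  0.20917677,  1.03160988])} 468.3959251018654
wrist {'vertical_fov': 59.23272372792495, 'cx': 278.1796671689121, 'cy': 208.47379275764916, 'tool_from_camera': array([[ 1.73172807e-04, -9.54940828e-01, -2.96796202e-01,
         7.72746311e-02],
       [ 9.99999912e-01,  2.78452151e-04, -3.12445154e-04,
         1.29709528e-03],
       [ 3.81010175e-04, -2.96796122e-01,  9.54940792e-01,
        -1.71088489e-01],
       [ 0.00000000e+00,  0.00000000e+00,  0.00000000e+00,
         1.00000000e+00]])} 369.4211784383635
{'clock': 0.15, 'joint_positions': array([-1.15110425e-01,  3.59372427e-01,  1.51119991e+00, -1.17927385e-05,
        1.27250826e+00, -1.15090050e-01]), 'dq': array([-0.00093542, -0.00312689, -0.00260734, -0.0006295 , -0.00068612,
       -0.00056717]), 'effort': array([ 1.72794025e-04, -5.28028965e+01, -2.78930157e+01, -4.07995576e-04,
        8.21093854e-03, -1.54210170e-05]), 'ee_pos': array([5.99421890e-01, 4.83776994e-05, 2.03021026e-01]), 'eef_rot': array([-2.22064045e+00, -2.22060292e+00,  1.46528853e-03]), 'ft_force': array([-0.24566864, -0.26233565,  0.01072295]), 'wrist_torque': array([-0.00459046, -0.00043589, -0.0132566 ]), 'grip_width': 1.0015150508153785}
```

View pics/scene0.png

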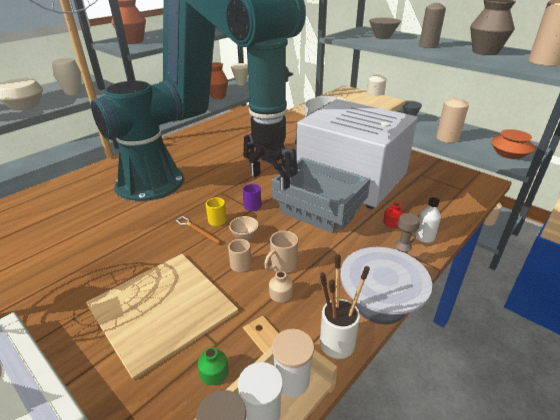

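View pics/side0.png

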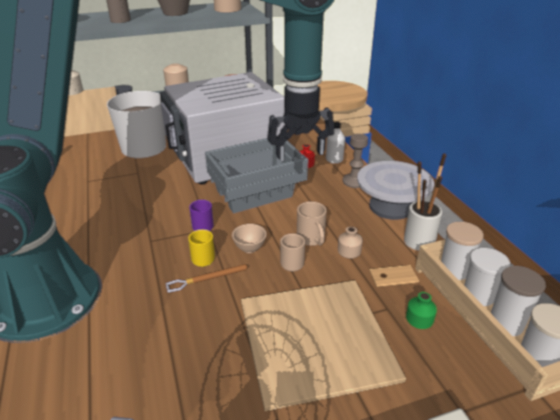

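View pics/wrist0.png

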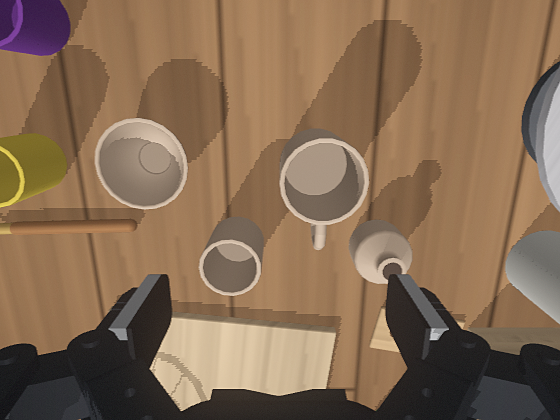

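The scene view shows the nested grey totes at (320,190), the board at (165,310) and the bisque tumbler at (240,256). The bisque vase is at (281,287), the mug at (284,250), the bowl at (243,230) and the tool at (200,230). The look-alikes are yellow (216,212), purple (252,197), green (212,367) and red (394,215). The bisque ones fit the description.

Run:
```python
from h import *
for n in ['scene','side','wrist']:
    im,P=cloud(n,n+'0')
    H=P[...,2]
    np.set_printoptions(precision=4,suppress=True)
    pts={'scene':dict(tum=(240,256),vase=(281,287),mug=(284,250),bowl=(243,230),tool=(210,235),board=(165,310),kiln=(355,120),yel=(216,212),bench=(260,340)),
     'side':dict(tum=(292,252),vase=(350,243),mug=(312,220),bowl=(250,238),tool=(220,275),board=(320,340),bench=(200,320),kiln=(220,90)),
     'wrist':dict(bench=(260,30),tum=(205,270),board=(290,350))}[n]
    for k,(u,v) in pts.items(): print(n,k,P[v,u])
    if n=='wrist': continue
    # grey tote points: z>0.10 in area
    m=(H>0.117)&(H<0.135)&(P[...,0]>0.3)&(P[...,1]<0.45)&(P[...,1]>0.0)
    u8=m.astype(np.uint8)*255
    cv2.imwrite(f'pics/m_{n}.png',u8)
    q=P[m]; print('tote rim',len(q),np.nanpercentile(q,[1,5,50,95,99],axis=0) if len(q) else '')
    m=(H>0.22)&(H<0.245)&(P[...,0]>0.3)&(P[...,1]>0.15)&(P[...,1]<0.7); q=P[m]
    print('kiln',np.nanpercentile(q,[1,5,50,95,99],axis=0))
```

```text
scene tum [ 0.5764 -0.0922  0.0597]
scene vase [ 0.7167 -0.0932  0.0482]
scene mug [ 0.6596 -0.0187  0.0802]
scene bowl [0.459  0.0243 0.012 ]
scene tool [ 0.4059 -0.0562  0.0135]
scene board [ 0.5427 -0.3019  0.0137]
scene kiln [0.535  0.4574 0.2375]
scene yel [ 0.376  -0.0034  0.0525]
scene bench [ 0.7606 -0.2094  0.0079]
tote rim 1457 [[0.4104 0.1542 0.1172]
 [0.4451 0.1645 0.1182]
 [0.6143 0.3251 0.1263]
 [0.8652 0.3651 0.1331]
 [0.8799 0.4268 0.1347]]
kiln [[0.3856 0.3338 0.221 ]
 [0.4071 0.3438 0.2248]
 [0.5556 0.4446 0.2368]
 [0.6795 0.5838 0.2388]
 [0.692  0.6041 0.2403]]
side tum [ 0.5454 -0.1018  0.0594]
side vase [ 0.694  -0.0973  0.042 ]
side mug [ 0.6254 -0.0246  0.076 ]
side bowl [0.4852 0.0385 0.0102]
side tool [ 0.3831 -0.0671  0.0085]
side board [ 0.525  -0.3148  0.0117]
side bench [ 0.3141 -0.1782  0.0013]
side kiln [0.53   0.4886 0.2327]
tote rim 1496 [[0.353  0.1528 0.1172]
 [0.3923 0.1584 0.1181]
 [0.5344 0.3168 0.1245]
 [0.8537 0.3613 0.1332]
 [0.8718 0.4288 0.1346]]
kiln [[0.3705 0.3327 0.2206]
 [0.3884 0.3407 0.2223]
 [0.5302 0.4511 0.234 ]
 [1.851  0.5949 0.2366]
 [1.8582 0.6675 0.2412]]
wrist bench [0.5834 0.1333 0.0008]
wrist tum [ 0.5328 -0.0781  0.0654]
wrist board [ 0.6139 -0.2069  0.0131]
```

View pics/m_scene.png

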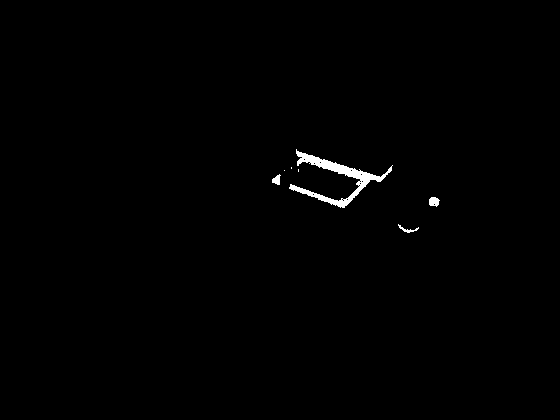

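```bash
cat >> h.py <<'E'
def topcirc(P,z0,z1,c,r):
    m=(P[...,2]>z0)&(P[...,2]<z1)&(np.hypot(P[...,0]-c[0],P[...,1]-c[1])<r)
    q=P[m][:,:2].astype(np.float32); (cx,cy),R=cv2.minEnclosingCircle(q); return cx,cy,R,len(q)
def fitc(P,z0,z1,c,r):
    m=(P[...,2]>z0)&(P[...,2]<z1)&(np.hypot(P[...,0]-c[0],P[...,1]-c[1])<r)
    q=P[m]; A=np.c_[2*q[:,0],2*q[:,1],np.ones(len(q))]; s=np.linalg.lstsq(A,(q[:,:2]**2).sum(1),rcond=None)[0]
    return s[0],s[1],np.sqrt(s[2]+s[0]**2+s[1]**2),len(q)
E
python3 - <<'E'
from h import *
np.set_printoptions(precision=4,suppress=True)
for n in ['wrist','scene','side']:
    im,P=cloud(n,n+'0')
    print(n)
    print(' tum',*[f(P,.064,.076,(.555,-.085),.05) for f in (topcirc,fitc)])
    print(' vase neck',*[f(P,.058,.075,(.70,-.085),.03) for f in (topcirc,fitc)], 'belly',fitc(P,.008,.036,(.70,-.085),.04))
    print(' mug',*[f(P,.079,.092,(.64,-.015),.055) for f in (topcirc,fitc)])
    print(' bowl',*[f(P,.039,.05,(.47,.035),.06) for f in (topcirc,fitc)])
    hs=im.astype(int)
    m=(P[...,2]>.008)&(P[...,2]<.018)&(P[...,0]>.35)&(P[...,0]<.72)&(P[...,1]<-.13)&(P[...,1]>-.5)
    q=P[m][:,:2].astype(np.float32)
    if n!='wrist': print(' board',cv2.minAreaRect(q),np.percentile(q,[.5,99.5],axis=0))
E
python3 -c "
import cv2
a=cv2.imread('pics/scene0.png')[200:320,180:340]; b=cv2.imread('pics/side0.png')[190:310,180:380]
cv2.imwrite('pics/crop.png',cv2.hconcat([cv2.resize(a,(400,300)),cv2.resize(b,(400,300))]))"
```

```text
wrist
 tum (0.5564785003662109, -0.07307705283164978, 0.028731202706694603, 1066) (np.float64(0.5569088702505544), np.float64(-0.07230813368310401), np.float64(0.026196171022677486), 1066)
 vase neck (0.7039597630500793, -0.07693606615066528, 0.013522805646061897, 521) (np.float64(0.7033959549753883), np.float64(-0.0759630890335955), np.float64(0.009156604926308478), 521) belly (np.float64(0.7041202933839962), np.float64(-0.077105203366581), np.float64(0.028602330823457114), 601)
 mug (0.637058675289154, 0.009459980763494968, 0.035894572734832764, 1211) (np.float64(0.6368405181935718), np.float64(0.009705576868401955), np.float64(0.03340329663737842), 1211)
 bowl (0.4767979085445404, 0.016213076189160347, 0.041852883994579315, 1761) (np.float64(0.47781240202062797), np.float64(0.016665540860386963), np.float64(0.03868797008140285), 1761)
scene
 tum (0.5539506673812866, -0.07543223351240158, 0.029379749670624733, 151) (np.float64(0.5549013499028372), np.float64(-0.07575873425463622), np.float64(0.02627291537990356), 151)
 vase neck (0.7016645669937134, -0.07789507508277893, 0.01421042
[... 1034 characters left out ...]
, np.float64(-0.08059128640041463), np.float64(0.009565192871460288), 78) belly (np.float64(0.7031134674590164), np.float64(-0.08052124832445351), np.float64(0.027392774501957595), 218)
 mug (0.6368585228919983, 0.004915410187095404, 0.03690045699477196, 161) (np.float64(0.6359776011102618), np.float64(0.005350725180316596), np.float64(0.03373041024769235), 161)
 bowl (0.47537553310394287, 0.015779875218868256, 0.04311378672719002, 155) (np.float64(0.47632555110892094), np.float64(0.013152662880503624), np.float64(0.03888836872122935), 155)
 board ((0.5575916171073914, -0.30380478501319885), (0.26372718811035156, 0.33048516511917114), 83.66602325439453) [[ 0.3862 -0.4377]
 [ 0.6585 -0.1673]]
```

View pics/crop.png

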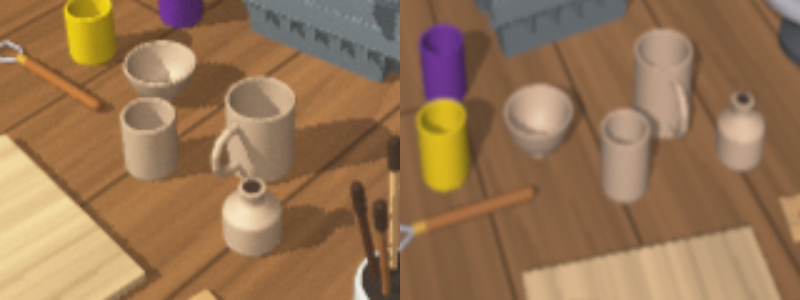

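```bash
python3 -m inch '[[[0,0,0.8,40,0,-130,-1],[0,0,1.571,200,-20,-140,-1],[0,0,1.571,200,-20,-140,-1],[0,0,1.571,200,-20,-140,-1],[0,0,1.571,200,-20,-140,-1],[0,0,1.571,200,-20,-140,-1],[0,0,1.571,200,-20,-140,-1],[0,0,1.571,200,-20,-140,-1],[0,0,1.571,200,-20,-140,-1],[0,0,1.571,200,-20,-140,-1],[0,0,1.571,200,-20,-140,-1],[0,0,1.571,200,-20,-140,-1],[0,0,1.571,200,-20,-140,-1],[0,0,1.571,200,-20,-140,-1]]]'
python3 - <<'E'
from h import *
for n in ['wrist','scene','side']: grab(n,n+'1')
print(ctrl.sense()['joint_positions'],ctrl.sense()['ee_pos'],ctrl.sense()['eef_rot'])
E
```

```text
clock: 1.55
ee_pos: [0.5799, 0.2, 0.3435]
eef_rot: [3.142, 0.002, -0.001]
ft_force: [0.2, -0.2, 0.3]
grip_width: 1.003
[2.19540857e-01 2.90452236e-01 1.27082939e+00 4.30079745e-05
 1.58049375e+00 1.78968426e+00] [0.57994454 0.20001938 0.34363434] [-3.14159023e+00 -1.02626449e-03  2.94839065e-04]
```

View pics/wrist1.png

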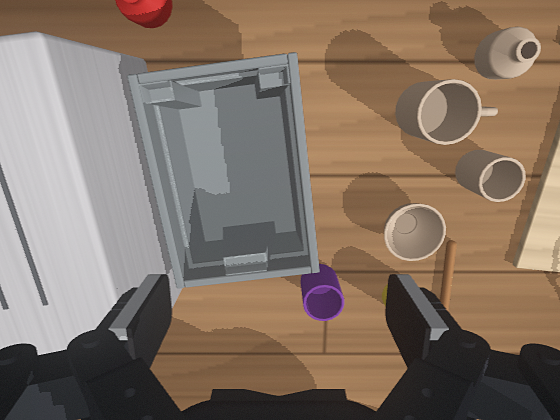

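The wrist view shows the tote rim with corners at about (133,76), (295,56), (316,270) and (180,285). The two corner lugs are at the +x end (top) and the single lug is at the -x end.

Run:
```python
from h import *
for n in ['wrist','scene','side']:
    im,P=cloud(n,n+'1')
    H=P[...,2]; x=P[...,0];y=P[...,1]
    g=(H>0.119)&(H<0.133)&(x>.38)&(x<.69)&(y>.12)&(y<.345)
    # reject kiln (bright)
    g&=(im.astype(int).max(2)<190)
    g=cv2.morphologyEx(g.astype(np.uint8),cv2.MORPH_OPEN,np.ones((2,2)))
    k,l,st,_=cv2.connectedComponentsWithStats(g); i=1+np.argmax(st[1:,4]); q=P[l==i]
    print(n,len(q),'z',np.median(q[:,2]),cv2.minAreaRect(q[:,:2].astype(np.float32)),cv2.boxPoints(cv2.minAreaRect(q[:,:2].astype(np.float32))).round(4).tolist())
    m=(H>.215)&(H<.25)&(x>.34)&(x<.75)&(y>.25)&(y<.8)
    q=P[m]; r=cv2.minAreaRect(q[:,:2].astype(np.float32)); print(' kiln',r, cv2.boxPoints(r).round(3).tolist())
    for nm,f in [('tum',(.064,.076,(.555,-.075),.045)),('mug',(.079,.092,(.637,.006),.05)),('bowl',(.039,.05,(.476,.0155),.055)),('neck',(.058,.075,(.703,-.078),.03))]:
        try: print('  ',nm,np.round(topcirc(P,*f),4))
        except Exception as e: print(nm,e)
    m=(P[...,2]>.03)&(P[...,2]<.06)&(im[...,2]>im[...,1].astype(int)+50)&(x>.3)&(x<.5)
    q=P[m];print(' purple',np.nanmin(q,0),np.nanmax(q,0))
```

```text
wrist 7728 z nan ((0.4937855005264282, 0.19005358219146729), (0.1686471700668335, 0.3759644031524658), 61.96156311035156) [[0.2881999909877777, 0.20399999618530273], [0.6201000213623047, 0.027300000190734863], [0.6992999911308289, 0.1761000007390976], [0.3675000071525574, 0.35280001163482666]]
 kiln ((0.5604755878448486, 0.37482506036758423), (0.09940388053655624, 0.2713659405708313), 77.96109771728516) [[0.4169999957084656, 0.35499998927116394], [0.6830000281333923, 0.2980000078678131], [0.7039999961853027, 0.39500001072883606], [0.43799999356269836, 0.4519999921321869]]
   tum [ 5.571e-01 -7.340e-02  2.910e-02  6.770e+02]
   mug [6.366e-01 9.200e-03 3.630e-02 9.550e+02]
   bowl [4.764e-01 1.650e-02 4.220e-02 7.760e+02]
   neck [ 7.036e-01 -7.710e-02  1.390e-02  5.350e+02]
 purple [0.36222837 0.11476444 0.03010338] [0.41097389 0.16172671 0.05991827]
scene 907 z nan ((0.5597555637359619, 0.25773805379867554), (0.24280692636966705, 0.1943303793668747), 8.216948509216309) [[0.42570000886917114, 0.33660000562667847], [0.45350000262260437, 0.14419999718666077], [0.6937999725341797, 0.178
[... 777 characters left out ...]
101493835], [0.42010000348091125, 0.14139999449253082], [0.6922000050544739, 0.1776999980211258], [0.6654000282287598, 0.3785000145435333]]
 kiln ((0.5274127125740051, 0.4690614640712738), (0.31949958205223083, 0.26593637466430664), 7.672828674316406) [[0.35100001096725464, 0.5799999833106995], [0.3869999945163727, 0.3160000145435333], [0.703000009059906, 0.35899999737739563], [0.6679999828338623, 0.621999979019165]]
   tum [ 5.551e-01 -7.470e-02  3.070e-02  1.460e+02]
   mug [6.365e-01 6.100e-03 3.710e-02 1.590e+02]
   bowl [4.777e-01 1.490e-02 4.400e-02 1.960e+02]
   neck [ 7.04e-01 -8.11e-02  1.41e-02  7.50e+01]
 purple [0.3557571  0.1054965  0.03028982] [0.40745486 0.16604394 0.05985232]
```

```bash
cat >> h.py <<'E'
def rayz(name,fn,u,v,z):
    c,f=K(name); d=np.array([(u-c['cx'])/f,(v-c['cy'])/f,1.]); Z=np.load('pics/'+fn+'.npz')
    if name=='wrist':
        T=np.array(c['tool_from_camera']); R=Ro.from_rotvec(Z['r']).as_matrix()@T[:3,:3]; o=Z['p']+Ro.from_rotvec(Z['r']).as_matrix()@T[:3,3]
    else:
        R=np.array(c['R']).T; o=-R@np.array(c['t'])
    w=R@d; return o+w*(z-o[2])/w[2]
E
python3 - <<'E'
from h import *
im,P=cloud('wrist','wrist1')
big=cv2.resize(im[30:310,110:340],None,fx=2,fy=2,interpolation=cv2.INTER_NEAREST)
cv2.imwrite('pics/crop2.png',cv2.cvtColor(big,cv2.COLOR_RGB2BGR))
m=(P[...,2]>0.117)&(P[...,2]<0.135)
u=np.zeros_like(im); u[m]=255; u[~m]=im[~m]//2
cv2.imwrite('pics/crop3.png',cv2.resize(u[30:310,110:340],None,fx=2,fy=2,interpolation=cv2.INTER_NEAREST))
E
```

```text
(no output)
```

View pics/crop2.png

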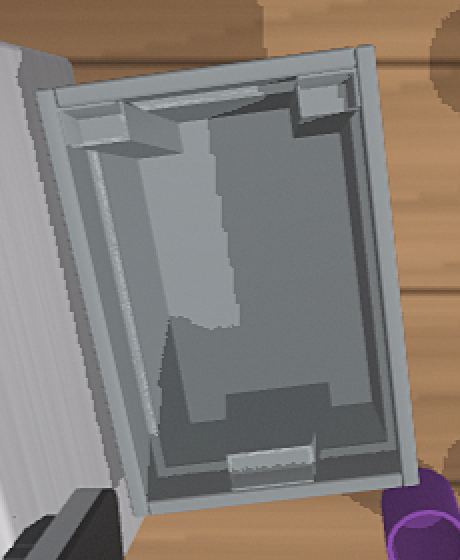

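View pics/crop3.png

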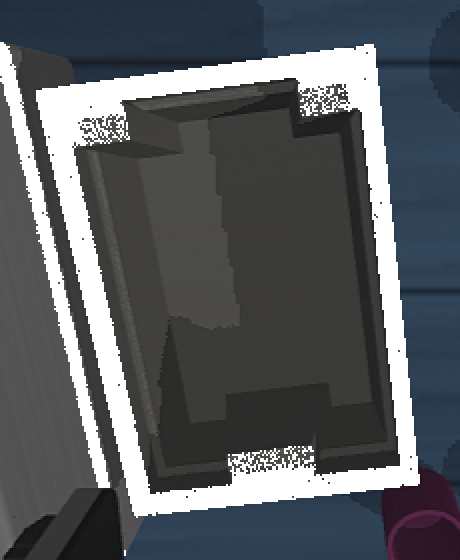

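```bash
cat >> h.py <<'E'
def rimfit(name,fn,seed,zt,tol=.008,lo=.008):
    im,P=cloud(name,fn)
    m=((P[...,2]>zt-lo)&(P[...,2]<zt+tol)).astype(np.uint8)
    m=cv2.morphologyEx(m,cv2.MORPH_OPEN,np.ones((2,2)))
    k,l,st,_=cv2.connectedComponentsWithStats(m,connectivity=4)
    i=l[seed[1],seed[0]]; q=P[(l==i)]; q=q[np.isfinite(q[:,2])]
    z=np.median(q[:,2])
    h=cv2.convexHull(np.argwhere(l==i)[:,::-1].astype(np.int32))
    pts=np.array([rayz(name,fn,a,b,zt)[:2] for a,b in h[:,0,:]],np.float32)
    r=cv2.minAreaRect(pts); (a,b),(w,hh),t=r
    t=t if w>hh else t-90
    return dict(z=round(float(z),4),c=(round(a,4),round(b,4)),size=(round(w,4),round(hh,4)),yaw_deg=round(t,2),n=len(q))
E
python3 - <<'E'
from h import *
print(rimfit('wrist','wrist1',(110+388//2,30+280//2),.126))
for s in [(45,90),(366,50),(409,478),(140,505)]:
    pass
for s in [(38,90),(374,45),(417,485),(134,516)]:
    print(rayz('wrist','wrist1',110+s[0]/2,30+s[1]/2,.126))
im,P=cloud('wrist','wrist1')
m=(P[...,2]>0.2)&(P[...,0]<.72)&(P[...,1]>.28)&(P[...,1]<.6); q=P[m]
for x in [.5,.55,.6,.65,.68]:
    s=q[(abs(q[:,0]-x)<.004)&(q[:,2]>.225)]; print('kiln edge at x',x,s[:,1].min() if len(s) else None)
E
```

```text
{'z': 0.1264, 'c': (0.5654, 0.2514), 'size': (0.24, 0.1697), 'yaw_deg': 7.34, 'n': 8204}
[0.67409375 0.34936681 0.126     ]
[0.69499527 0.18334336 0.126     ]
[0.45784809 0.15429583 0.126     ]
[0.43725475 0.32075631 0.126     ]
kiln edge at x 0.5 0.34131829179292017
kiln edge at x 0.55 0.34706299823897613
kiln edge at x 0.6 0.35258245196702764
kiln edge at x 0.65 0.3588352248592517
kiln edge at x 0.68 0.3624517839173079
```

```bash
python3 -m inch '[[[0,0,-0.124,-5,28,40,-1],[0,0,-0.124,-5,28,90,-1],[0,0,-0.124,-5,28,140,-1],[0,0,-0.124,-5,28,180,-1],[0,0,-0.124,-5,28,210,-1],[0,0,-0.124,-5,28,230,-1],[0,0,-0.124,-5,28,245,-1],[0,0,-0.124,-5,28,251,-1],[0,0,-0.124,-5,28,251,-1],[0,0,-0.124,-5,28,251,-0.3],[0,0,-0.124,-5,28,251,0.3]]]'
python3 - <<'E'
from h import *
for n in ['wrist','side']: grab(n,n+'2')
a=cv2.imread('pics/wrist2.png');b=cv2.imread('pics/side2.png')[60:240,150:390]
cv2.imwrite('pics/c2.png',cv2.hconcat([cv2.resize(a,(400,300)),cv2.resize(b,(400,300))]))
E
```

```text
clock: 2.8
ee_pos: [0.5759, 0.1722, 0.0938]
eef_rot: [-3.135, -0.194, -0.003]
ft_force: [0.4, 0.2, 0.4]
grip_width: 0.691
```

View pics/c2.png

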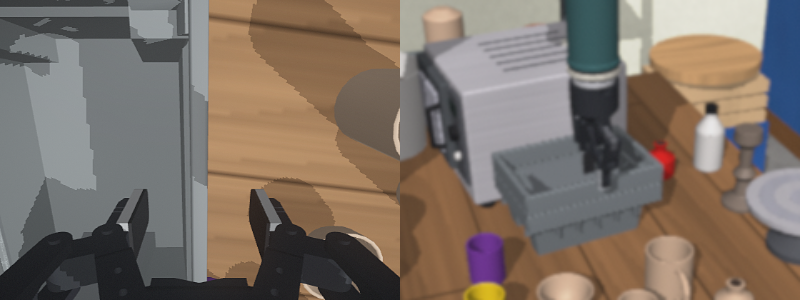

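The left finger is inside the tote and the right one outside, straddling the rim. Next I close.

```bash
python3 -m inch '[[[0,0,0,0,0,0,1],[0,0,0,0,0,0,1],[0,0,0,0,0,0,1],[0,0,0,0,0,0,1],[0,0,0,0,0,0,1],[0,0,0,0,0,0,1],[0,0,0,0,0,-5,1],[0,0,0,0,0,-10,1],[0,0,0,0,0,-15,1],[0,0,0,0,0,-20,1]]]'
python3 - <<'E'
from h import *
for n in ['wrist','side']: grab(n,n+'3')
a=cv2.imread('pics/wrist3.png');b=cv2.imread('pics/side3.png')[60:240,150:390]
cv2.imwrite('pics/c3.png',cv2.hconcat([cv2.resize(a,(400,300)),cv2.resize(b,(400,300))]))
E
```

```text
clock: 3.9
ee_pos: [0.5748, 0.1719, 0.1129]
eef_rot: [3.135, 0.194, -0.001]
ft_force: [0.1, -0.5, -2.6]
grip_width: 0.09
```

View pics/c3.png

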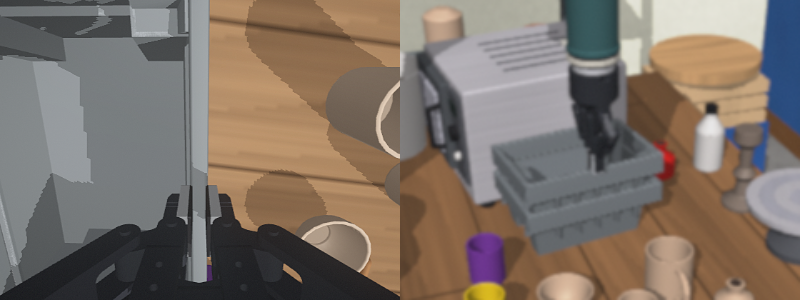

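```bash
python3 -m inch '[[[0,0,0,0,0,-20,1],[0,0,0,0,0,-55,1],[0,0,0,0,0,-90,1],[0,0,0.02,-5,20,-120,1],[0,0,0.04,-12,55,-130,1],[0,0,0.05,-21,95,-130,1],[0,0,0.06,-30,135,-130,1],[0,0,0.07,-39,175,-130,1],[0,0,0.08,-48,215,-130,1],[0,0,0.09,-56,255,-130,1],[0,0,0.1,-65,295,-130,1],[0,0,0.11,-74,335,-130,1],[0,0,0.12,-83,375,-130,1],[0,0,0.124,-92,415,-130,1],[0,0,0.124,-100,455,-130,1],[0,0,0.124,-109,495,-130,1],[0,0,0.124,-116,525,-130,1],[0,0,0.124,-120,543,-125,1],[0,0,0.124,-120,543,-115,1],[0,0,0.124,-120,543,-115,1]]]'
python3 - <<'E'
from h import *
for n in ['wrist','scene']: grab(n,n+'4')
a=cv2.imread('pics/wrist4.png');b=cv2.imread('pics/scene4.png')
cv2.imwrite('pics/c4.png',cv2.hconcat([cv2.resize(a,(400,300)),cv2.resize(b,(400,300))]))
E
```

```text
clock: 6.0
ee_pos: [0.5218, -0.3799, 0.2252]
eef_rot: [-3.138, 0.001, 0.005]
ft_force: [-0.5, -0.3, -2.2]
grip_width: 0.089
```

View pics/c4.png

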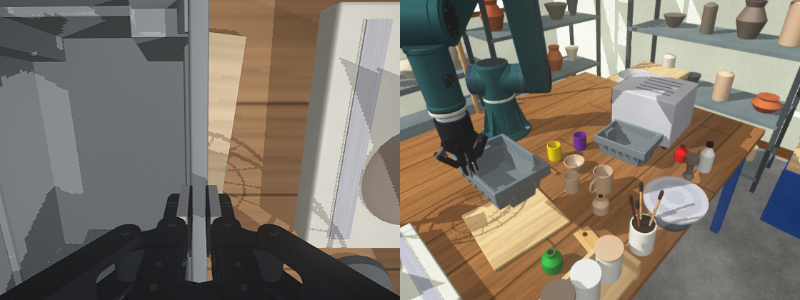

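```bash
python3 -m inch '[[[0,0,0,0,0,30,1],[0,0,0,0,0,70,1],[0,0,0,0,0,105,1],[0,0,0,0,0,130,1],[0,0,0,0,0,142,1],[0,0,0,0,0,147,1],[0,0,0,0,0,149,1],[0,0,0,0,0,150,1],[0,0,0,0,0,150,1]]]'
```

```text
clock: 7.0
ee_pos: [0.5237, -0.3823, 0.079]
eef_rot: [3.14, -0.0, 0.003]
ft_force: [0.0, -0.6, -2.5]
grip_width: 0.095
```

```bash
python3 -m inch '[[[0,0,0,0,0,1,1],[0,0,0,0,0,2,1],[0,0,0,0,0,3,1],[0,0,0,0,0,4,1],[0,0,0,0,0,5,1],[0,0,0,0,0,6,1],[0,0,0,0,0,6,1]]]'
python3 - <<'E'
from h import *
grab('side','side5')
E
```

```text
clock: 7.7
ee_pos: [0.523, -0.3818, 0.0716]
eef_rot: [3.141, -0.0, 0.0]
ft_force: [0.1, -1.8, -0.8]
grip_width: 0.085
```

View pics/side5.png

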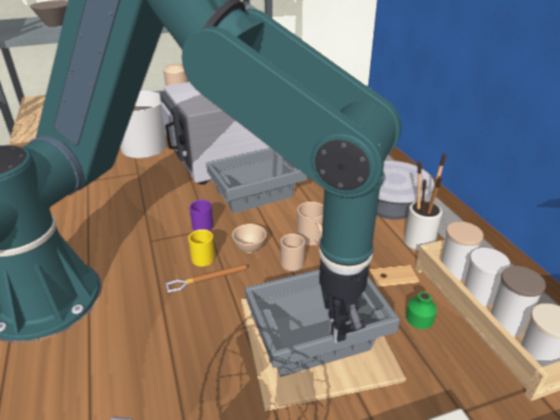

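```bash
python3 -m inch '[[[0,0,0,0,0,1,1],[0,0,0,0,0,1,1],[0,0,0,0,0,0,0.3],[0,0,0,0,0,0,0.3],[0,0,0,0,0,0,0.3],[0,0,0,0,0,0,0.3],[0,0,0,0,0,-15,0.3],[0,0,0,0,0,-45,0.3],[0,0,0,0,0,-90,0],[0,0,0,0,0,-140,-1],[0,0,0,0,0,-180,-1],[0,0,0,0,0,-180,-1]]]'
python3 - <<'E'
from h import *
grab('wrist','wrist6');grab('side','side6');grab('scene','scene6')
im,P=cloud('wrist','wrist6')
E
```

```text
clock: 8.95
ee_pos: [0.5262, -0.3845, 0.2605]
eef_rot: [3.132, -0.0, 0.016]
ft_force: [-0.2, -0.5, -0.1]
grip_width: 0.982
```

View pics/wrist6.png

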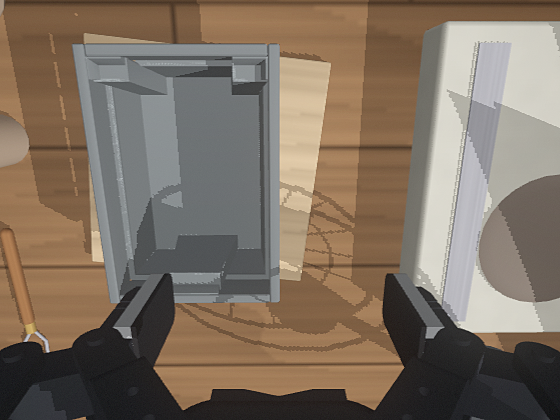

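View pics/scene6.png

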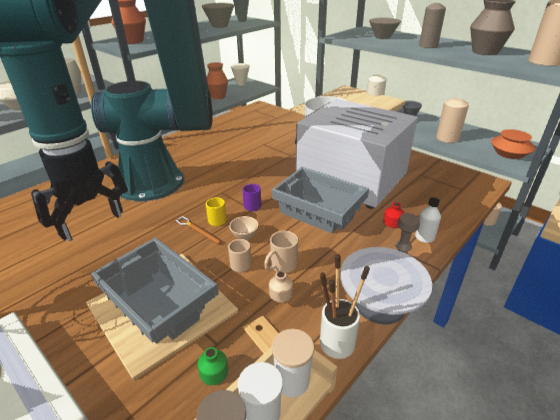

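```bash
python3 -m inch '[[[0,0,0,5,-40,0,-1],[0,0,0,10,-88,0,-1],[0,0,0,15,-136,0,-1],[0,0,0,20,-184,10,-1],[0,0,0,25,-230,25,-1],[0,0,0,30,-270,45,-1],[0,0,0,33,-307,75,-1],[0,0,0,33,-307,110,-1],[0,0,0,33,-307,110,-1]]]'
python3 - <<'E'
from h import *
grab('wrist','wrist7')
print(ctrl.sense()['ee_pos'],ctrl.sense()['eef_rot'])
im,P=cloud('wrist','wrist7')
print(topcirc(P,.064,.076,(.556,-.0745),.05),fitc(P,.064,.076,(.556,-.0745),.05))
E
```

```text
clock: 10.0
ee_pos: [0.5505, -0.0721, 0.1361]
eef_rot: [-3.139, -0.003, 0.019]
ft_force: [-1.0, -0.2, -0.1]
grip_width: 0.996
[ 0.55260926 -0.07346596  0.13864483] [-3.13973953e+00 -1.45119333e-03  1.28588471e-02]
(0.5562302470207214, -0.07374535501003265, 0.02861390821635723, 1777) (np.float64(0.5570682911325341), np.float64(-0.07366189984114799), np.float64(0.026084061081468084), 1777)
```

View pics/wrist7.png

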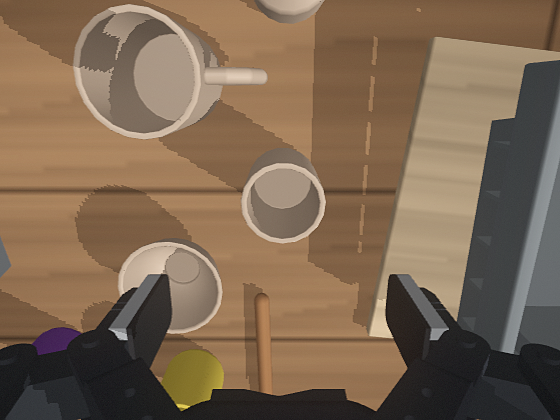

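The bisque tumbler sits at (284,203), clear of the mug, the bowl and the tool handle end at (262,297). I'm descending on it now.

```bash
python3 -m inch '[[[0,0,0,0,-1,30,-1],[0,0,0,0,-1,65,-1],[0,0,0,0,-1,95,-1],[0,0,0,0,-1,113,-1],[0,0,0,0,-1,119,-1],[0,0,0,0,-1,120,-1],[0,0,0,0,-1,120,1],[0,0,0,0,-1,120,1],[0,0,0,0,-1,120,1],[0,0,0,0,-1,120,1],[0,0,0,0,-1,120,1],[0,0,0,0,-1,120,1],[0,0,0,0,-1,120,1]]]'
python3 - <<'E'
from h import *
grab('side','side8')
E
```

```text
clock: 11.35
ee_pos: [0.5574, -0.0742, 0.0238]
eef_rot: [3.14, -0.0, 0.005]
ft_force: [-2.2, -0.6, 7.5]
grip_width: 0.65
```

View pics/side8.png

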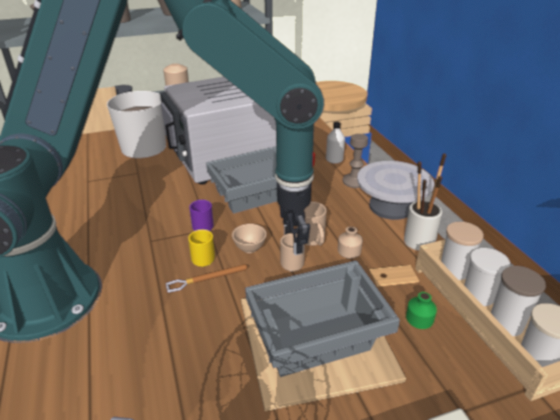

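```bash
python3 -m inch '[[[0,0,0,0,0,-10,1],[0,0,0,0,0,-30,1],[0,0,0,0,0,-65,1],[0,0,0,0,0,-100,1],[0,0,-0.02,-2,-20,-130,1],[0,0,-0.04,-5,-50,-140,1],[0,0,-0.06,-10,-90,-140,1],[0,0,-0.08,-14,-130,-140,1],[0,0,-0.1,-18,-170,-140,1],[0,0,-0.124,-22,-210,-140,1],[0,0,-0.124,-26,-250,-140,1],[0,0,-0.124,-30,-285,-140,1],[0,0,-0.124,-33,-310,-140,1],[0,0,-0.124,-34,-320,-140,1],[0,0,-0.124,-34,-320,-140,1],[0,0,-0.124,-34,-320,-140,1]]]'
python3 - <<'E'
from h import *
grab('wrist','wrist9');grab('scene','scene9')
print(ctrl.sense()['ee_pos'])
print(rimfit('scene','scene9',(330,221),.092)) if 0 else None
E
```

```text
clock: 13.0
ee_pos: [0.522, 0.2455, 0.162]
eef_rot: [3.135, 0.195, 0.0]
ft_force: [0.1, -0.6, -1.8]
grip_width: 0.646
[0.52220437 0.24501488 0.16182058]
```

View pics/wrist9.png

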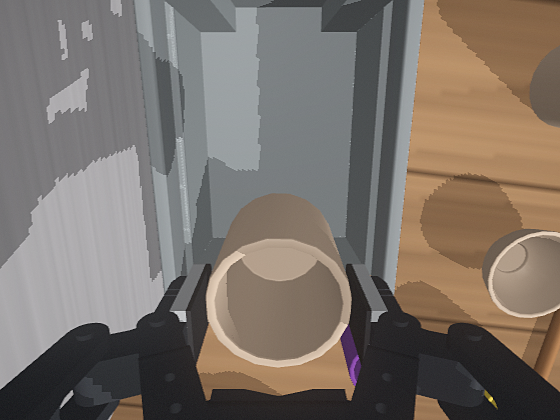

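View pics/scene9.png

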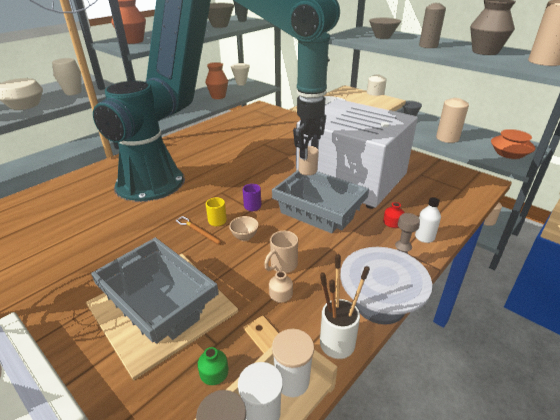

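Run:
```python
from h import *
im,P=cloud('wrist','wrist9')
c,s=np.cos(.124),np.sin(.124)
Q=P[...,:2]-np.array([.5654,.2514]); X=Q[...,0]*c+Q[...,1]*s; Y=-Q[...,0]*s+Q[...,1]*c
m=(P[...,2]>.086)&(P[...,2]<.098)
for x in [0,.03,.06,.08]:
    k=m&(abs(X-x)<.006)&(abs(Y)<.1); print(x,np.sort(Y[k])[[2,-3]], np.median(P[...,2][k]))
k=m&(X<-.1)&(abs(Y)<.07); print(np.percentile(X[k],[1,99]) if k.sum() else '')
for n in ['scene']:
    im,P=cloud(n,'scene9'); Q=P[...,:2]-np.array([.5654,.2514]); X=Q[...,0]*c+Q[...,1]*s; Y=-Q[...,0]*s+Q[...,1]*c
    m=(P[...,2]>.088)&(P[...,2]<.098)&(abs(Y)<.1)&(abs(X)<.14)
    print(np.percentile(X[m],[1,99]),np.percentile(Y[m],[1,99]))
    im,P=cloud(n,'scene1'); 
    print('board tote',rimfit('scene','scene9',(205,300),.104),)
print(rimfit('wrist','wrist6',(275,170),.104))
```

```text
0 [-0.08414713  0.09846111] 0.09252530114474647
0.03 [-0.08424656  0.09821681] 0.09255289998158088
0.06 [-0.08438864  0.09799772] 0.09253284416363967
0.08 [-0.08417679  0.09793965] 0.09250345967960155

[-0.11983834  0.12587183] [-0.08721922  0.09952529]
board tote {'z': 0.0029, 'c': (-0.9796, 1.0478), 'size': (6.2875, 4.5951), 'yaw_deg': 36.11, 'n': 230004}
{'z': 0.1045, 'c': (0.5238, -0.3016), 'size': (0.2398, 0.1693), 'yaw_deg': 0.08, 'n': 11303}
```

```bash
python3 -m inch '[[[0,0,0,1,0,25,1],[0,0,0,1,0,60,1],[0,0,0,1,0,95,1],[0,0,0,1,0,115,1],[0,0,0,1,0,124,1],[0,0,0,1,0,128,1],[0,0,0,1,0,129,1],[0,0,0,1,0,130,1],[0,0,0,1,0,131,1],[0,0,0,1,0,131,1]]]'
```

```text
clock: 14.1
ee_pos: [0.5235, 0.2467, 0.0314]
eef_rot: [-3.135, -0.194, -0.002]
ft_force: [-0.8, 0.4, -1.6]
grip_width: 0.645
```

```bash
python3 -m inch '[[[0,0,0,0,0,1,1],[0,0,0,0,0,2,1],[0,0,0,0,0,3,1],[0,0,0,0,0,4,1],[0,0,0,0,0,4,1]]]'
```

```text
clock: 14.6
ee_pos: [0.5231, 0.2465, 0.0269]
eef_rot: [-3.136, -0.194, -0.0]
ft_force: [0.1, -0.3, 2.0]
grip_width: 0.649
```

```bash
python3 -m inch '[[[0,0,0,0,0,0,-0.6],[0,0,0,0,0,0,-0.6],[0,0,0,0,0,0,-0.6],[0,0,0,0,0,-8,-0.6],[0,0,0,0,0,-25,-0.6],[0,0,0,0,0,-55,-0.6],[0,0,0,0,0,-95,-0.6],[0,0,0,0,0,-140,-0.8],[0,0,0,0,0,-170,-1],[0,0,0,0,0,-170,-1]]]'
python3 - <<'E'
from h import *
grab('wrist','wrist10');grab('scene','scene10')
print(ctrl.sense()['ee_pos'])
im,P=cloud('wrist','wrist10')
print(topcirc(P,.068,.08,(.5237,.246),.05))
E
```

```text
clock: 15.6
ee_pos: [0.5265, 0.2477, 0.2025]
eef_rot: [-3.133, -0.194, -0.015]
ft_force: [1.5, -0.1, -0.5]
grip_width: 1.001
[0.52341313 0.24657741 0.19780627]
(0.5120030045509338, 0.24446828663349152, 0.039388809353113174, 1353)
```

View pics/wrist10.png

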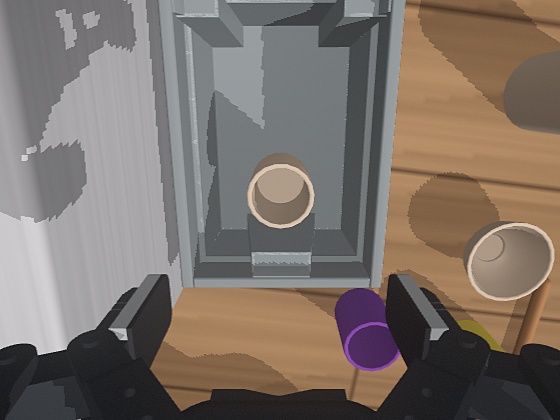

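```bash
python3 -m inch '[[[0,0,0.02,10,25,0,-1],[0,0,0.04,24,60,0,-1],[0,0,0.06,41,103,0,-1],[0,0,0.08,58,146,0,-1],[0,0,0.1,75,189,5,-1],[0,0,0.124,92,232,15,-1],[0,0,0.124,109,275,30,-1],[0,0,0.124,125,315,45,-1],[0,0,0.124,138,345,60,-1],[0,0,0.124,138,345,60,-1],[0,0,0.124,138,345,60,-1]]]'
python3 - <<'E'
from h import *
grab('wrist','wrist11')
print(ctrl.sense()['ee_pos'])
im,P=cloud('wrist','wrist11')
print(topcirc(P,.058,.075,(.703,-.0785),.03),fitc(P,.008,.036,(.703,-.0785),.04))
E
```

```text
clock: 16.8
ee_pos: [0.7009, -0.0791, 0.134]
eef_rot: [-3.14, 0.003, 0.008]
ft_force: [-0.3, 0.1, 0.4]
grip_width: 1.001
[ 0.70111825 -0.07820323  0.13501402]
(0.7039492726325989, -0.07739443331956863, 0.01343682873994112, 1164) (np.float64(0.703996673866913), np.float64(-0.07750511171732516), np.float64(0.02864838093586846), 332)
```

View pics/wrist11.png

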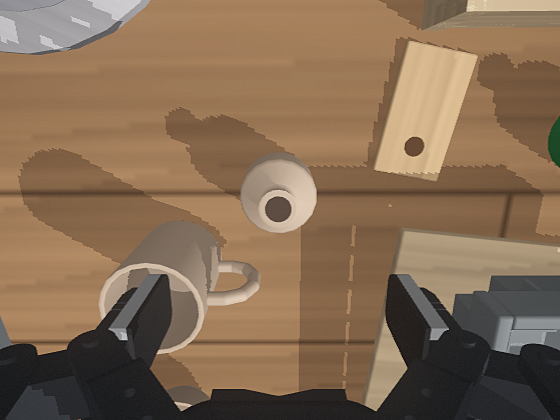

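```bash
python3 -m inch '[[[0,0,0,1,-1,30,-1],[0,0,0,1,-1,65,-1],[0,0,0,1,-1,95,-1],[0,0,0,1,-1,115,-1],[0,0,0,1,-1,125,-1],[0,0,0,1,-1,130,-1],[0,0,0,1,-1,130,-1],[0,0,0,1,-1,130,0],[0,0,0,1,-1,130,1],[0,0,0,1,-1,130,1],[0,0,0,1,-1,130,1],[0,0,0,1,-1,130,1],[0,0,0,1,-1,130,1]]]'
python3 - <<'E'
from h import *
grab('side','side12')
im=cv2.imread('pics/side12.png')[150:300,220:420]; cv2.imwrite('pics/c12.png',cv2.resize(im,(600,450)))
E
```

```text
clock: 18.15
ee_pos: [0.7097, -0.0786, 0.0185]
eef_rot: [3.139, -0.001, 0.021]
ft_force: [-12.5, 3.7, 57.4]
grip_width: 0.367
```

View pics/c12.png

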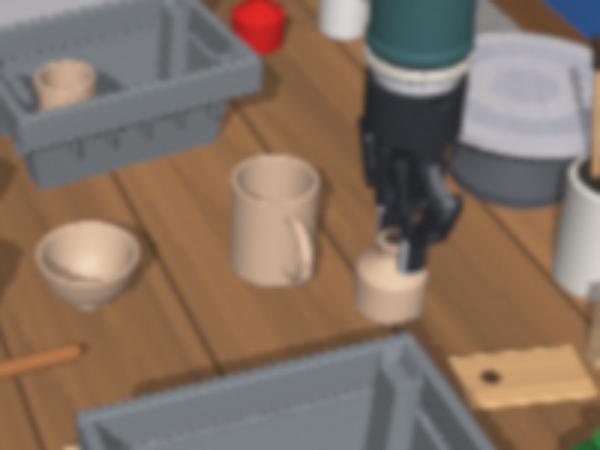

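The pads slid up onto the vase's shoulder and the arm is being pushed up. I'm opening and rising a little to inspect.

```bash
python3 -m inch '[[[0,0,0,0,0,-12,1],[0,0,0,0,0,-12,0.1],[0,0,0,0,0,-12,-0.4],[0,0,0,0,0,-12,-1],[0,0,0,0,0,-12,-1],[0,0,0,0,0,-12,-1]]]'
python3 - <<'E'
from h import *
grab('side','side13');grab('wrist','wrist13');grab('scene','scene13')
im=cv2.imread('pics/side13.png')[150:300,220:420]; b=cv2.imread('pics/wrist13.png');cv2.imwrite('pics/c13.png',cv2.hconcat([cv2.resize(im,(400,300)),cv2.resize(b,(400,300))]))
cv2.imwrite('pics/c13s.png',cv2.resize(cv2.imread('pics/scene13.png')[210:330,210:370],(640,480)))
E
```

```text
clock: 18.8
ee_pos: [0.7029, -0.0778, 0.0175]
eef_rot: [-3.141, 0.0, 0.003]
ft_force: [-0.6, -0.3, -0.2]
grip_width: 1.002
```

View pics/c13.png

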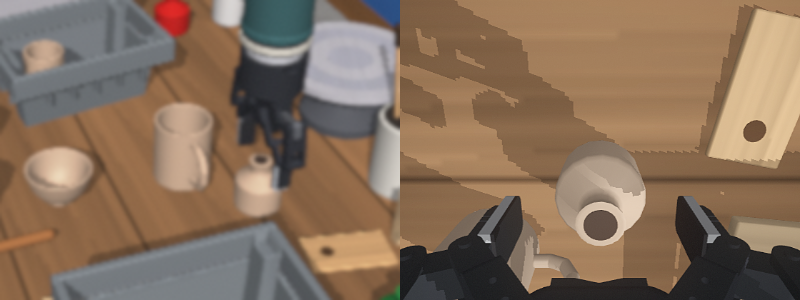

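View pics/c13s.png

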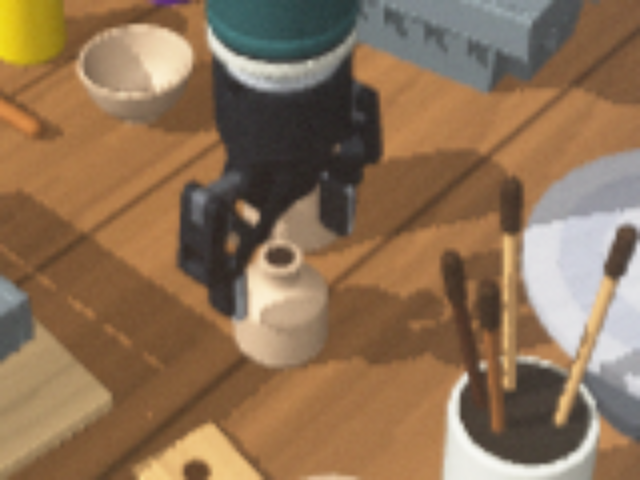

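Run:
```python
from h import *
for n in ['wrist','side','scene']:
    im,P=cloud(n,n+'13')
    for c in [(.71,-.078),(.725,-.078)]:
      try: print(n,np.round(topcirc(P,.06,.073,c,.03),4),np.round(fitc(P,.006,.036,c,.045),4), np.round(topcirc(P,.079,.092,(.637,.007),.05),4))
      except Exception as e: print(e)
print(ctrl.sense()['ee_pos'])
```

```text
wrist [ 7.013e-01 -7.730e-02  1.380e-02  3.613e+03] [ 7.015e-01 -7.730e-02  2.860e-02  1.663e+03] [ 6.698e-01 -5.700e-03  4.000e-04  2.000e+00]
wrist [ 7.016e-01 -7.730e-02  1.350e-02  2.926e+03] [ 7.015e-01 -7.730e-02  2.860e-02  1.663e+03] [ 6.698e-01 -5.700e-03  4.000e-04  2.000e+00]
side [ 7.004e-01 -7.900e-02  1.430e-02  7.800e+01] [ 7.007e-01 -8.030e-02  2.760e-02  2.370e+02] [6.372e-01 7.400e-03 3.830e-02 1.580e+02]
side [ 7.035e-01 -7.970e-02  1.280e-02  4.800e+01] [ 7.03e-01 -9.08e-02  1.79e-02  1.08e+02] [6.372e-01 7.400e-03 3.830e-02 1.580e+02]
scene [ 6.993e-01 -7.630e-02  1.510e-02  8.800e+01] [ 6.994e-01 -7.850e-02  2.800e-02  1.890e+02] [0.6704 0.0049 0.0023 2.    ]
scene [ 7.021e-01 -7.930e-02  1.210e-02  6.500e+01] [ 7.00e-01 -7.88e-02  2.74e-02  1.81e+02] [0.6704 0.0049 0.0023 2.    ]
[ 0.70327443 -0.07782377  0.01801816]
```

Run:
```python
from h import *
for n,box in [('side',(320,400,200,280)),('scene',(250,310,240,300))]:
    im,P=cloud(n,n+'13')
    u0,u1,v0,v1=box; im=im[v0:v1,u0:u1];Q=P[v0:v1,u0:u1]
    dark=(im.max(2)<110)&(Q[...,2]>0.012)&(Q[...,2]<.15)&(abs(Q[...,0]-.703)<.03)
    q=Q[dark]; o=q[np.argsort(q[:,2])]; print(n,o[:12].round(4).tolist(),len(o))
    for a,b in [(-.16,-.1),(-.06,-.0)]:
        s=o[(o[:,1]>a)&(o[:,1]<b)]; print(s[:5].round(4).tolist())
```

```text
side [[0.7019, -0.0342, 0.0579], [0.7104, -0.0333, 0.0582], [0.7039, -0.0356, 0.0583], [0.7127, -0.0343, 0.0583], [0.6964, -0.0342, 0.0592], [0.7158, -0.0332, 0.0598], [0.7059, -0.0365, 0.0615], [0.7076, -0.0329, 0.0616], [0.6971, -0.038, 0.0617], [0.7121, -0.0347, 0.0618], [0.7004, -0.0366, 0.0629], [0.7044, -0.0337, 0.063]] 714
[[0.708, -0.1315, 0.0645], [0.7096, -0.1333, 0.0654], [0.6981, -0.1354, 0.0672], [0.7017, -0.1333, 0.0675], [0.7033, -0.1349, 0.0683]]
[[0.7019, -0.0342, 0.0579], [0.7104, -0.0333, 0.0582], [0.7039, -0.0356, 0.0583], [0.7127, -0.0343, 0.0583], [0.6964, -0.0342, 0.0592]]
scene [[0.6951, -0.0329, 0.0586], [0.706, -0.0343, 0.0599], [0.6992, -0.0339, 0.0618], [0.6935, -0.0347, 0.0621], [0.7095, -0.0348, 0.0625], [0.7037, -0.0354, 0.0625], [0.6923, -0.0333, 0.0637], [0.7064, -0.0349, 0.0639], [0.6968, -0.0349, 0.0644], [0.7038, -0.0355, 0.0659], [0.7097, -0.035, 0.066], [0.7085, -0.0224, 0.0662]] 765
[[0.7084, -0.1277, 0.0663], [0.6968, -0.132, 0.068], [0.7085, -0.1276, 0.0695], [0.7072, -0.1328, 0.0695], [0.6999, -0.1317, 0.0699]]
[[0.6951, -0.0329, 0.0586], [0.706, -0.0343, 0.0599], [0.6992, -0.0339, 0.0618], [0.6935, -0.0347, 0.0621], [0.7095, -0.0348, 0.0625]]
```

```bash
python3 -c "
import cv2
a=cv2.imread('pics/side13.png')[190:260,320:400]; cv2.imwrite('pics/z.png',cv2.resize(a,(640,560)))"
```

```text
(no output)
```

View pics/z.png

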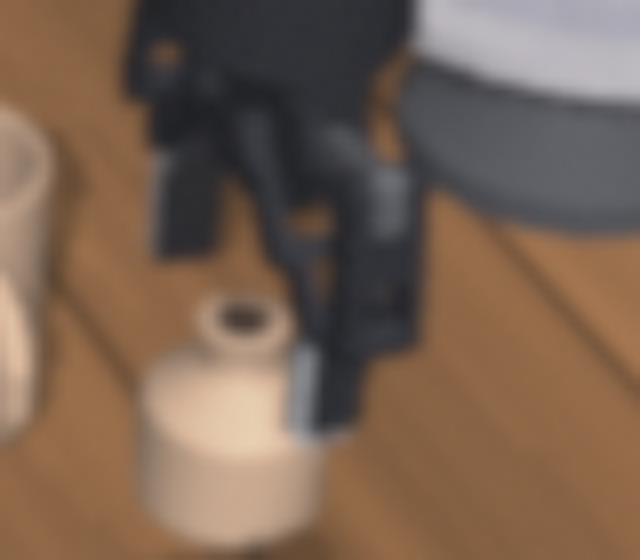

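Run:
```python
from h import *
im,P=cloud('side','side13')
for u in (357,360,363):
    print(u,[P[v,u].round(3).tolist() for v in range(228,250,2)])
```

```text
357 [[0.692, -0.125, 0.107], [0.691, -0.128, 0.104], [0.692, -0.126, 0.097], [0.693, -0.126, 0.09], [0.694, -0.126, 0.085], [0.694, -0.126, 0.078], [0.693, -0.128, 0.075], [0.693, -0.13, 0.07], [0.696, -0.127, 0.061], [0.707, -0.109, 0.038], [0.708, -0.109, 0.032]]
360 [[0.696, -0.13, 0.11], [0.695, -0.133, 0.106], [0.695, -0.135, 0.102], [0.697, -0.132, 0.094], [0.697, -0.133, 0.089], [0.697, -0.134, 0.084], [0.697, -0.135, 0.079], [0.699, -0.133, 0.071], [0.698, -0.135, 0.067], [0.719, -0.103, 0.03], [0.72, -0.101, 0.023]]
363 [[0.693, -0.149, 0.124], [0.692, -0.151, 0.12], [0.692, -0.151, 0.115], [0.694, -0.15, 0.108], [0.707, -0.129, 0.084], [0.704, -0.135, 0.083], [0.705, -0.135, 0.076], [0.706, -0.135, 0.071], [0.75, -0.064, -0.002], [0.746, -0.073, -0.0], [0.741, -0.081, 0.001]]
```

Run:
```python
from h import *
for f in ['wrist13','wrist3','wrist9']:
    z=np.load(f'pics/{f}.npz'); im,P=cloud('wrist',f)
    R=Ro.from_rotvec(z['r']).as_matrix(); T=(P-z['p'])@R
    m=(abs(T[...,0])<.015)&(abs(T[...,1])<.07)&(abs(T[...,1])>.001)&(T[...,2]<.0)&(T[...,2]>-.09)
    yy,xx=np.where(m); q=T[m]; i=np.argsort(-q[:,2]); print(f,z['p'],q[i][::max(1,len(i)//25)][:8].round(4).tolist())
    for u in (100,120,140,150,160,170,175): print(u,[(v,T[v,u].round(3).tolist()) for v in (275,285,300,330)]) if f=='wrist13' else 0
```

```text
wrist13 [ 0.70306852 -0.07778772  0.01768901] [[0.0141, 0.0235, -0.0008], [0.0094, -0.0235, -0.0253], [-0.0036, -0.0225, -0.0272], [-0.0095, 0.0191, -0.0289], [0.0123, -0.009, -0.0305], [0.0126, -0.0077, -0.0321], [0.0095, 0.0051, -0.0341], [0.0052, -0.0094, -0.0412]]
100 [(275, [-0.02, -0.102, 0.016]), (285, [-0.027, -0.103, 0.016]), (300, [-0.034, -0.102, 0.012]), (330, [0.014, -0.052, -0.082])]
120 [(275, [-0.021, -0.091, 0.017]), (285, [-0.027, -0.092, 0.018]), (300, [0.008, -0.057, -0.057]), (330, [0.012, -0.047, -0.08])]
140 [(275, [-0.021, -0.079, 0.017]), (285, [0.012, -0.05, -0.054]), (300, [0.012, -0.047, -0.064]), (330, [0.007, -0.044, -0.073])]
150 [(275, [0.013, -0.049, -0.047]), (285, [0.012, -0.047, -0.054]), (300, [0.012, -0.044, -0.064]), (330, [0.002, -0.044, -0.066])]
160 [(275, [0.013, -0.045, -0.047]), (285, [0.011, -0.044, -0.052]), (300, [0.006, -0.044, -0.054]), (330, [-0.004, -0.044, -0.057])]
170 [(275, [-0.021, -0.063, 0.017]), (285, [-0.027, -0.063, 0.017]), (300, [-0.001, -0.044, -0.043]), (330, [-0.043, -0.059, -0.002])]
175 [(275, [-0.021, -0.06, 0.017]), (285, [-0.027, -0.06, 0.016]), (300, [-0.037, -0.061, 0.017]), (330, [-0.046, -0.058, 0.001])]
wrist3 [0.57475431 0.1718774  0.11287318] [[0.0015, -0.0096, -0.0], [0.0057, 0.0014, -0.0339], [0.0084, -0.0129, -0.0407], [0.0074, 0.0142, -0.0482], [0.0123, 0.0031, -0.0554], [0.0125, -0.0111, -0.0626], [-0.0064, -0.0059, -0.0661], [0.0081, -0.0249, -0.0718]]
wrist9 [0.5220397  0.24551264 0.16197003] [[0.0127, -0.0257, -0.0], [-0.0086, -0.0236, -0.0236], [0.0119, -0.029, -0.0372], [0.012, 0.0268, -0.0435], [-0.0009, -0.0261, -0.0466], [0.0104, 0.0228, -0.0475], [-0.0001, 0.0264, -0.0512], [-0.001, -0.029, -0.0568]]
```

```bash
python3 - <<'E'
from h import *
for f in ['wrist13','wrist11']:
    z=np.load(f'pics/{f}.npz'); im,P=cloud('wrist',f)
    R=Ro.from_rotvec(z['r']).as_matrix(); T=(P-z['p'])@R
    for v in (390,398,405,412,419): print(v,[T[v,u].round(3).tolist() for u in (190,220,250,280,310,350)])
    m=np.isfinite(T[...,0])&(T[...,2]<-.02)&(abs(T[...,1])<.12)&(im.max(2)<140)
    print('dark max toolz by |y| bin:')
    for a in np.arange(0,.11,.01):
        k=m&(abs(T[...,1])>=a)&(abs(T[...,1])<a+.01)
        if k.any(): print(round(a,2),np.percentile(T[...,2][k],[50,90,98,99.8]).round(4),k.sum())
E
grep -c . h.py
```

```text
390 [[-0.102, -0.057, 0.017], [0.012, -0.015, -0.102], [0.01, -0.008, -0.101], [-0.101, -0.0, 0.017], [0.011, 0.006, -0.102], [-0.102, 0.044, 0.018]]
398 [[-0.107, -0.057, 0.016], [0.012, -0.014, -0.105], [0.012, -0.008, -0.104], [0.012, -0.001, -0.104], [0.011, 0.006, -0.104], [-0.108, 0.044, 0.017]]
405 [[-0.114, -0.058, 0.018], [0.012, -0.014, -0.107], [0.012, -0.008, -0.106], [0.012, -0.001, -0.107], [0.012, 0.006, -0.106], [0.013, 0.014, -0.107]]
412 [[0.012, -0.02, -0.109], [0.013, -0.014, -0.109], [0.012, -0.007, -0.109], [0.013, -0.001, -0.109], [0.012, 0.005, -0.108], [0.012, 0.014, -0.109]]
419 [[0.013, -0.02, -0.111], [0.012, -0.014, -0.11], [0.012, -0.007, -0.11], [0.012, -0.001, -0.11], [0.013, 0.005, -0.111], [0.013, 0.014, -0.111]]
dark max toolz by |y| bin:
0.0 [-0.1028 -0.0507 -0.0385 -0.0201] 4570
0.01 [-0.1076 -0.1019 -0.0212 -0.0201] 2506
0.02 [-0.1118 -0.1056 -0.0222 -0.0203] 3648
0.03 [-0.1081 -0.1011 -0.0925 -0.0897] 4626
0.04 [-0.0736 -0.051  -0.0445 -0.0419] 10496
0.05 [-0.0934 -0.0577 -0.0245 -0.0205] 7641
0.06 [-0.0964 -0.0893 -0.0857 -0.0839] 6273
0.07 [-0
[... 557 characters left out ...]
2, 0.014, -0.107]]
412 [[0.013, -0.02, -0.109], [0.013, -0.014, -0.109], [0.013, -0.007, -0.109], [0.013, -0.001, -0.109], [0.012, 0.005, -0.109], [0.012, 0.014, -0.108]]
419 [[0.012, -0.02, -0.11], [0.013, -0.013, -0.111], [0.012, -0.007, -0.11], [0.013, -0.001, -0.111], [0.012, 0.005, -0.11], [0.014, 0.013, -0.112]]
dark max toolz by |y| bin:
0.0 [-0.1071 -0.1028 -0.1016 -0.1007] 2563
0.01 [-0.1078 -0.1026 -0.1013 -0.1006] 2380
0.02 [-0.1119 -0.1062 -0.1031 -0.1009] 3556
0.03 [-0.1081 -0.101  -0.0925 -0.0897] 4607
0.04 [-0.0738 -0.0511 -0.0446 -0.0422] 10493
0.05 [-0.0936 -0.0679 -0.0534 -0.0484] 7197
0.06 [-0.0964 -0.0893 -0.0856 -0.084 ] 6213
0.07 [-0.09   -0.0878 -0.0872 -0.0867] 141
42
```

Run:
```python
from h import *
for f in ['wrist3','wrist4','wrist9','wrist2']:
    z=np.load(f'pics/{f}.npz'); im,P=cloud('wrist',f)
    R=Ro.from_rotvec(z['r']).as_matrix(); T=(P-z['p'])@R
    print(f)
    for v in range(255,330,8):
        print(v,[(u,T[v,u].round(3).tolist()) for u in ((248,254,258,262,296,302,310) if f in('wrist3','wrist4') else (185,200,240,255,270,285) )])
```

```text
wrist3
255 [(248, [-0.026, -0.022, 0.056]), (254, [-0.027, -0.018, 0.057]), (258, [-0.027, -0.015, 0.057]), (262, [-0.001, -0.01, 0.001]), (296, [-0.051, 0.013, 0.111]), (302, [-0.051, 0.018, 0.111]), (310, [-0.052, 0.025, 0.113])]
263 [(248, [-0.032, -0.022, 0.056]), (254, [0.012, -0.011, -0.036]), (258, [0.012, -0.01, -0.036]), (262, [0.012, -0.008, -0.036]), (296, [0.013, 0.006, -0.037]), (302, [0.012, 0.008, -0.037]), (310, [-0.059, 0.025, 0.112])]
271 [(248, [0.009, -0.014, -0.037]), (254, [0.012, -0.011, -0.043]), (258, [0.013, -0.009, -0.044]), (262, [0.012, -0.008, -0.043]), (296, [0.012, 0.005, -0.043]), (302, [0.012, 0.008, -0.043]), (310, [0.007, 0.012, -0.034])]
279 [(248, [0.008, -0.013, -0.042]), (254, [0.012, -0.01, -0.049]), (258, [0.012, -0.009, -0.049]), (262, [0.012, -0.007, -0.05]), (296, [0.012, 0.005, -0.049]), (302, [0.012, 0.007, -0.048]), (310, [0.008, 0.011, -0.041])]
287 [(248, [0.008, -0.013, -0.048]), (254, [0.012, -0.01, -0.055]), (258, [0.012, -0.009, -0.055]), (262, [0.012, -0.007, -0.055]), (296, [0.012, 0.005, -0.055]), (302, [0.012, 0.007, -0.055]),
[... 6646 characters left out ...]
8, 0.055]), (255, [-0.063, -0.018, 0.056]), (270, [-0.008, -0.005, -0.032]), (285, [-0.008, 0.001, -0.034])]
311 [(185, [0.012, -0.031, -0.07]), (200, [-0.001, -0.031, -0.049]), (240, [-0.07, -0.028, 0.056]), (255, [-0.069, -0.018, 0.056]), (270, [-0.012, -0.005, -0.033]), (285, [-0.012, 0.002, -0.033])]
319 [(185, [0.009, -0.031, -0.07]), (200, [-0.004, -0.031, -0.051]), (240, [-0.076, -0.029, 0.056]), (255, [-0.075, -0.018, 0.054]), (270, [-0.016, -0.005, -0.033]), (285, [-0.016, 0.002, -0.033])]
327 [(185, [0.007, -0.031, -0.071]), (200, [-0.007, -0.031, -0.051]), (240, [-0.083, -0.029, 0.056]), (255, [-0.082, -0.018, 0.055]), (270, [-0.02, -0.005, -0.033]), (285, [-0.02, 0.002, -0.033])]
```

View pics/wrist3.png

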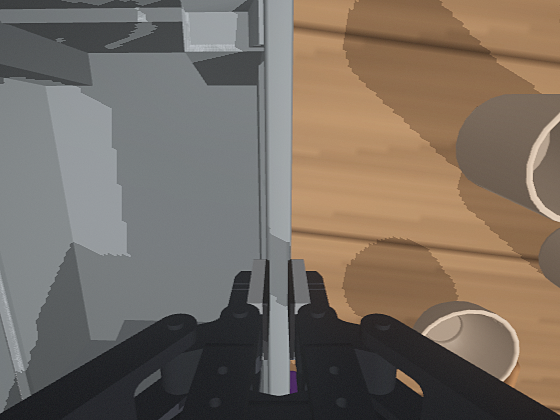

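Depth readings show the finger tips really lie about 29 mm behind the reported TCP (42 mm when open), and the vase is upright and unmoved. So I go 42 mm lower and grip the belly.

```bash
python3 -m inch '[[[0,0,0,-1,0,10,-1],[0,0,0,-1,0,22,-1],[0,0,0,-1,0,32,-1],[0,0,0,-1,0,39,-1],[0,0,0,-1,0,42,-1],[0,0,0,-1,0,42,-1],[0,0,0,-1,0,42,-1]]]'
```

```text
clock: 19.65
ee_pos: [0.7029, -0.0779, -0.0232]
eef_rot: [3.142, -0.0, 0.0]
ft_force: [0.4, -0.2, 0.4]
grip_width: 1.0
```

```bash
python3 -m inch '[[[0,0,0,0,0,0,0],[0,0,0,0,0,0,0.5],[0,0,0,0,0,0,1],[0,0,0,0,0,0,1],[0,0,0,0,0,0,1],[0,0,0,0,0,0,1],[0,0,0,0,0,0,1]]]'
python3 - <<'E'
from h import *
grab('side','side14')
im=cv2.imread('pics/side14.png')[150:300,220:420]; cv2.imwrite('pics/c14.png',cv2.resize(im,(600,450)))
E
```

```text
clock: 20.35
ee_pos: [0.7034, -0.078, -0.0224]
eef_rot: [3.141, -0.0, 0.002]
ft_force: [-0.8, 0.4, 5.8]
grip_width: 0.658
```

View pics/c14.png

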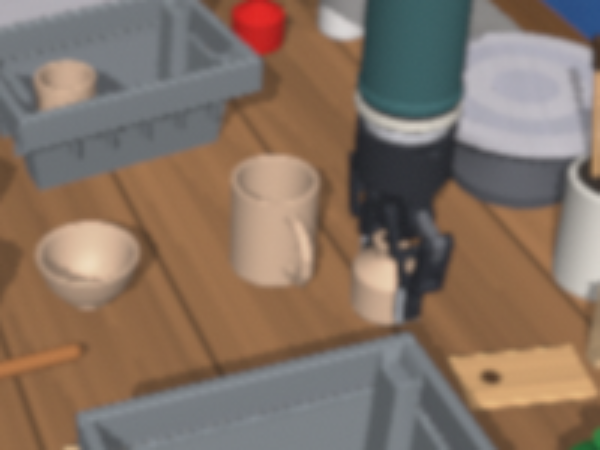

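```bash
python3 -m inch '[[[0,0,0,0,0,-10,1],[0,0,0,0,0,-30,1],[0,0,0,0,0,-65,1],[0,0,0,0,0,-100,1],[0,0,0,-3,-10,-130,1],[0,0,0,-8,-30,-150,1],[0,0,-0.02,-17,-60,-150,1],[0,0,-0.04,-28,-100,-150,1],[0,0,-0.06,-39,-140,-150,1],[0,0,-0.08,-50,-180,-150,1],[0,0,-0.1,-61,-220,-150,1],[0,0,-0.124,-72,-260,-150,1],[0,0,-0.124,-83,-295,-150,1],[0,0,-0.124,-91,-320,-150,1],[0,0,-0.124,-95,-335,-150,1],[0,0,-0.124,-95,-335,-150,1],[0,0,-0.124,-95,-335,-150,1]]]'
python3 - <<'E'
from h import *
grab('scene','scene15');grab('wrist','wrist15')
a=cv2.imread('pics/wrist15.png');b=cv2.imread('pics/scene15.png')[80:320,200:520]
cv2.imwrite('pics/c15.png',cv2.hconcat([cv2.resize(a,(400,300)),cv2.resize(b,(400,300))]))
E
```

```text
clock: 22.1
ee_pos: [0.6074, 0.2568, 0.1264]
eef_rot: [3.135, 0.196, -0.001]
ft_force: [0.7, 0.7, -2.4]
grip_width: 0.663
```

View pics/c15.png

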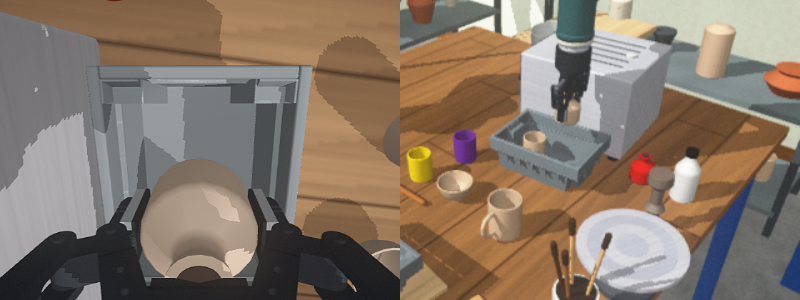

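```bash
python3 -m inch '[[[0,0,0,0,0,20,1],[0,0,0,0,0,50,1],[0,0,0,0,0,80,1],[0,0,0,0,0,107,1],[0,0,0,0,0,125,1],[0,0,0,0,0,135,1],[0,0,0,0,0,139,1],[0,0,0,0,0,141,1],[0,0,0,0,0,142,1],[0,0,0,0,0,142,1]]]'
```

```text
clock: 23.2
ee_pos: [0.6084, 0.2573, -0.0144]
eef_rot: [-3.135, -0.194, -0.002]
ft_force: [-0.5, -0.9, -0.9]
grip_width: 0.659
```

```bash
python3 -m inch '[[[0,0,0,0,0,1,1],[0,0,0,0,0,2,1],[0,0,0,0,0,3,1],[0,0,0,0,0,4,1],[0,0,0,0,0,4,1]]]'
```

```text
clock: 23.7
ee_pos: [0.6076, 0.2572, -0.0193]
eef_rot: [-3.136, -0.194, 0.0]
ft_force: [-0.3, 0.3, -1.0]
grip_width: 0.659
```

```bash
python3 -m inch '[[[0,0,0,0,0,1,1],[0,0,0,0,0,1,1],[0,0,0,0,0,1,1]]]'
```

```text
clock: 24.0
ee_pos: [0.6076, 0.2572, -0.0194]
eef_rot: [-3.135, -0.194, -0.0]
ft_force: [-2.5, -0.7, 6.2]
grip_width: 0.662
```

```bash
python3 -m inch '[[[0,0,0,0,0,0,-0.45],[0,0,0,0,0,0,-0.6],[0,0,0,0,0,0,-0.6],[0,0,0,0,0,0,-0.6],[0,0,0,0,0,-8,-0.6],[0,0,0,0,0,-25,-0.6],[0,0,0,0,0,-55,-0.6],[0,0,0,0,0,-95,-0.6],[0,0,0,0,0,-140,-0.6],[0,0,0,0,0,-185,-1],[0,0,0,0,0,-220,-1],[0,0,0,0,0,-220,-1]]]'
python3 - <<'E'
from h import *
grab('wrist','wrist16');grab('scene','scene16')
print(ctrl.sense()['ee_pos'])
im,P=cloud('wrist','wrist16')
c,s=np.cos(.124),np.sin(.124)
for nm,a in [('neck',(.058,.076,(.606,.256),.035)),('tum',(.066,.079,(.524,.246),.034))]:
    r=topcirc(P,*a); q=np.array(r[:2])-[.5654,.2514]; print(nm,r,'tote frame',q[0]*c+q[1]*s,-q[0]*s+q[1]*c)
E
```

```text
clock: 25.2
ee_pos: [0.6115, 0.2585, 0.207]
eef_rot: [-3.133, -0.194, -0.018]
ft_force: [-0.1, 0.6, 0.0]
grip_width: 1.0
[0.60820126 0.25733184 0.20120258]
neck (0.6058814525604248, 0.25783270597457886, 0.013429993763566017, 728) tote frame 0.04096624271370242 0.0013764684810517727
tum (0.5225505828857422, 0.24647073447704315, 0.028916195034980774, 1093) tote frame -0.043130076436767424 0.00040830403630433016
```

View pics/wrist16.png

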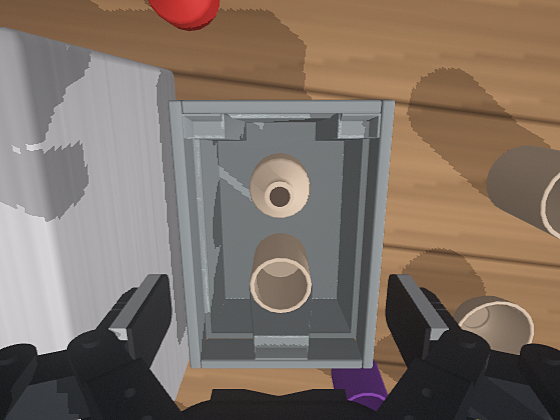

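View pics/scene16.png

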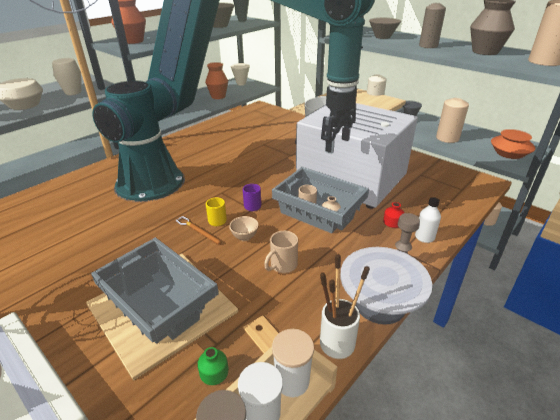

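Both pots stand upright in the bottom tote, with the vase neck at (280,196) and the tumbler rim at (281,285). Nothing else has moved. Next I fit the bottom rim.

```bash
python3 - <<'E'
from h import *
print(rimfit('wrist','wrist16',(384,200),.092))
im,P=cloud('wrist','wrist16')
m=((P[...,2]>.086)&(P[...,2]<.098)).astype(np.uint8); cv2.imwrite('pics/m16.png',m*255)
# corner rays by eye refine: edge lines
for n,(u,v) in dict(TL=(169.5,101),TR=(394,101),BR=(374,368),BL=(191,367)).items(): print(n,rayz('wrist','wrist16',u,v,.092))
E
python3 -c "
import cv2
a=cv2.imread('pics/wrist16.png'); t=[a[85:125,150:210],a[85:125,370:430-10],a[350:385,175:225],a[350:385,345:395]]
cv2.imwrite('pics/co.png',cv2.hconcat([cv2.resize(x,(200,200),interpolation=cv2.INTER_NEAREST) for x in t]))"
```

```text
{'z': 0.0925, 'c': (0.5661, 0.251), 'size': (0.2389, 0.1695), 'yaw_deg': 7.27, 'n': 13448}
TL [0.67400292 0.34954958 0.092     ]
TR [0.69473794 0.18340261 0.092     ]
BR [0.45845017 0.15108804 0.092     ]
BL [0.43811676 0.32013592 0.092     ]
```

View pics/m16.png

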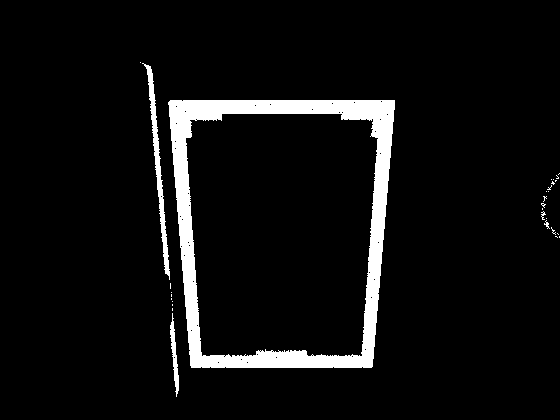

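```bash
python3 - <<'E'
from h import *
for n in ['scene','side']:
    im,P=cloud(n,n+'0')
    m=(P[...,2]>.12)&(P[...,2]<.4)&(P[...,0]>.3)&(P[...,0]<.95)&(P[...,1]<.12)&(P[...,1]>-.6)
    if n=='scene': im2,P=cloud('scene','scene1'); m=(P[...,2]>.12)&(P[...,2]<.4)&(P[...,0]>.3)&(P[...,0]<.95)&(P[...,1]<.12)&(P[...,1]>-.6)
    q=P[m]; H={}
    for p in q: 
        k=(round(float(p[0])/.04)*.04,round(float(p[1])/.04)*.04); H.setdefault(k,[]).append(p[2])
    for k in sorted(H):
        if len(H[k])>4: print(n,np.round(k,2),round(float(max(H[k])),3),len(H[k]))
E
python3 -m inch '[[[0,0,0.02,0,20,0,-1],[0,0,0.04,0,60,0,-1],[0,0,0.06,-10,105,0,-1],[0,0,0.08,-25,150,0,-1],[0,0,0.1,-40,197,0,-1],[0,0,0.124,-55,245,0,-1],[0,0,0.124,-75,290,0,-1],[0,0,0.124,-95,335,0,-1],[0,0,0.124,-115,380,0,-1],[0,0,0.124,-135,425,0,-1],[0,0,0.124,-143,464,5,-1],[0,0,0.124,-143,464,10,-1],[0,0,0.124,-143,464,10,-1]]]'
python3 - <<'E'
from h import *
grab('wrist','wrist17')
print(ctrl.sense()['ee_pos'],ctrl.sense()['eef_rot'])
print(rimfit('wrist','wrist17',(360,150),.104))
E
```

```text
scene [ 0.84 -0.44] 0.149 54
scene [ 0.84 -0.4 ] 0.15 205
scene [ 0.84 -0.36] 0.148 40
scene [ 0.84 -0.32] 0.13 168
scene [ 0.84 -0.28] 0.138 32
scene [ 0.84 -0.24] 0.139 144
scene [ 0.84 -0.2 ] 0.138 9
scene [ 0.84 -0.12] 0.204 107
scene [ 0.84 -0.08] 0.23 61
scene [ 0.88 -0.44] 0.149 93
scene [ 0.88 -0.4 ] 0.15 643
scene [ 0.88 -0.36] 0.149 453
scene [ 0.88 -0.32] 0.13 555
scene [ 0.88 -0.28] 0.139 402
scene [ 0.88 -0.24] 0.14 454
scene [ 0.88 -0.2 ] 0.139 126
scene [ 0.88 -0.12] 0.213 173
scene [ 0.88 -0.08] 0.226 126
scene [ 0.92 -0.4 ] 0.149 98
scene [ 0.92 -0.36] 0.147 90
scene [ 0.92 -0.32] 0.13 262
scene [ 0.92 -0.28] 0.138 90
scene [ 0.92 -0.24] 0.139 225
scene [ 0.92 -0.2 ] 0.138 14
scene [ 0.92 -0.08] 0.238 201
side [0.52 0.  ] 0.349 229
side [ 0.56 -0.04] 0.4 139
side [0.56 0.  ] 0.4 707
side [ 0.6  -0.04] 0.4 381
side [0.6 0. ] 0.349 308
side [ 0.64 -0.04] 0.399 63
side [0.64 0.  ] 0.4 430
side [0.68 0.  ] 0.348 172
side [ 0.84 -0.52] 0.127 68
side [ 0.84 -0.48] 0.129 152
side [ 0.84 -0.44] 0.148 137
side [ 0.84 -0.4 ] 0.148 238
side [ 0.84 -0.36] 0.139 41
side [ 0.84 -0
[... 305 characters left out ...]
 [ 0.88 -0.28] 0.138 242
side [ 0.88 -0.24] 0.138 216
side [ 0.88 -0.2 ] 0.137 52
side [ 0.88 -0.12] 0.212 132
side [ 0.88 -0.08] 0.212 77
side [ 0.92 -0.48] 0.127 37
side [ 0.92 -0.44] 0.147 44
side [ 0.92 -0.4 ] 0.148 124
side [ 0.92 -0.36] 0.145 27
side [ 0.92 -0.32] 0.128 105
side [ 0.92 -0.28] 0.136 25
side [ 0.92 -0.24] 0.139 83
side [ 0.92 -0.2 ] 0.136 5
side [ 0.92 -0.08] 0.236 124
clock: 26.6
ee_pos: [0.5212, -0.2208, 0.1873]
eef_rot: [-3.139, 0.004, 0.007]
ft_force: [-0.5, 0.0, -0.2]
grip_width: 1.003
[ 0.52165991 -0.21989572  0.18787067] [-3.13897538e+00  1.70135472e-03  5.36883518e-03]
{'z': 0.0136, 'c': (0.4889, -0.2188), 'size': (0.3288, 0.4918), 'yaw_deg': -89.94, 'n': 215734}
```

View pics/wrist17.png

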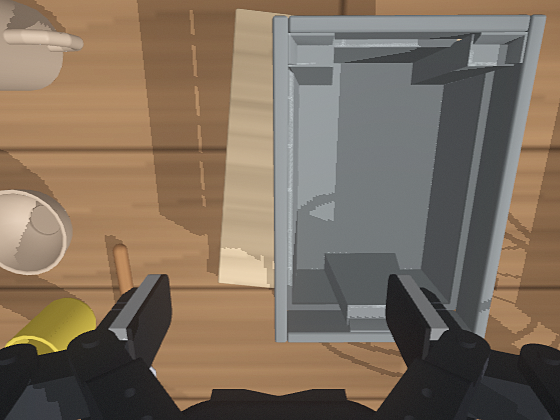

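```bash
python3 -m inch '[[[0,0,0,1,0,30,-1],[0,0,0,1,0,65,-1],[0,0,0,1,0,97,-1],[0,0,0,1,0,120,-1],[0,0,0,1,0,134,-1],[0,0,0,1,0,140,-1],[0,0,0,1,0,141,-1],[0,0,0,1,0,141,-1],[0,0,0,1,0,141,0],[0,0,0,1,0,141,1],[0,0,0,1,0,141,1],[0,0,0,1,0,141,1],[0,0,0,1,0,141,1],[0,0,0,1,0,141,1],[0,0,0,1,0,141,1]]]'
python3 - <<'E'
from h import *
grab('wrist','wrist18');grab('side','side18')
a=cv2.imread('pics/wrist18.png');b=cv2.imread('pics/side18.png')[200:410,190:470]
cv2.imwrite('pics/c18.png',cv2.hconcat([cv2.resize(a,(400,300)),cv2.resize(b,(400,300))]))
E
```

```text
clock: 28.15
ee_pos: [0.5242, -0.2213, 0.0491]
eef_rot: [3.141, -0.0, 0.001]
ft_force: [-0.7, -0.6, 4.9]
grip_width: 0.105
```

View pics/c18.png

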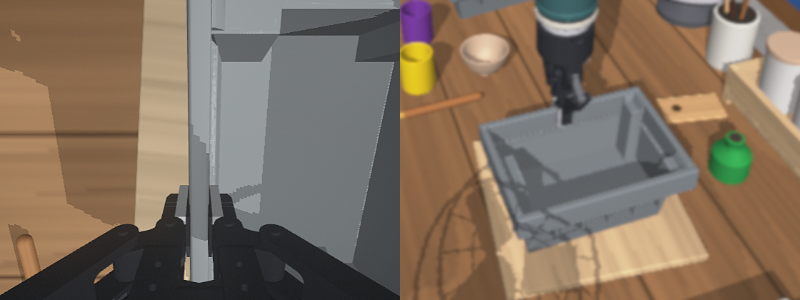

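```bash
python3 -m inch '[[[0,0,0,0,0,-5,1],[0,0,0,0,0,-15,1],[0,0,0,0,0,-35,1],[0,0,0,0,0,-65,1],[0,0,0,0,0,-100,1],[0,0,0,0,0,-135,1],[0,0,0,0,0,-170,1],[0,0,-0.05,0,0,-195,1],[0,0,-0.15,0,0,-205,1],[0,0,-0.27,0,0,-205,1],[0,0,-0.39,0,0,-205,1],[0,0,-0.51,0,0,-205,1],[0,0,-0.63,0,0,-205,1],[0,0,-0.75,0,0,-205,1],[0,0,-0.87,0,0,-205,1],[0,0,-0.99,0,0,-205,1],[0,0,-1.11,0,0,-205,1],[0,0,-1.23,0,0,-205,1],[0,0,-1.35,0,0,-205,1],[0,0,-1.35,0,0,-205,1]]]'
python3 - <<'E'
from h import *
grab('scene','scene19')
print(ctrl.sense()['joint_positions'])
E
```

```text
clock: 30.25
ee_pos: [0.5234, -0.2205, 0.2537]
eef_rot: [-2.451, -1.964, 0.001]
ft_force: [0.8, -0.2, -2.0]
grip_width: 0.101
[-5.20332268e-01  2.71968888e-01  1.51133127e+00 -1.25004760e-04
  1.35924798e+00 -2.96869525e-01]
```

View pics/scene19.png

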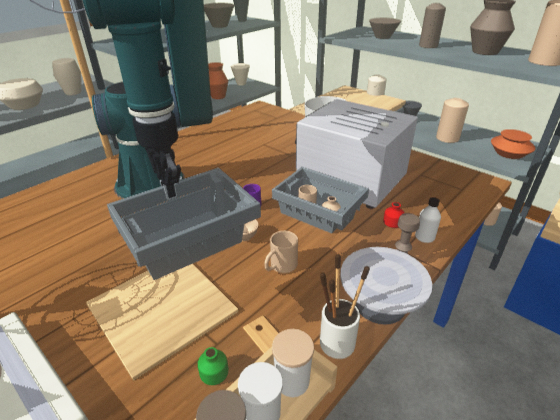

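```bash
python3 -m inch '[[[0,0,-0.06,5,0,0,1],[0,0,-0.18,15,0,0,1],[0,0,-0.3,30,0,0,1],[0,0,-0.42,47,0,0,1],[0,0,-0.54,65,0,0,1],[0,0,-0.66,83,0,0,1],[0,0,-0.78,101,0,0,1],[0,0,-0.9,119,0,0,1],[0,0,-1.02,137,0,0,1],[0,0,-1.14,155,0,0,1],[0,0,-1.26,173,0,0,1],[0,0,-1.38,191,0,0,1],[0,0,-1.5,209,0,0,1],[0,0,-1.62,225,0,0,1],[0,0,-1.74,238,0,0,1],[0,0,-1.84,244,0,0,1],[0,0,-1.918,246,-1,0,1],[0,0,-1.918,246,-1,0,1],[0,0,-1.918,246,-1,0,1]]]'
python3 - <<'E'
from h import *
grab('wrist','wrist20');grab('scene','scene20')
print(ctrl.sense()['joint_positions'],ctrl.sense()['ee_pos'])
E
```

```text
clock: 32.2
ee_pos: [0.577, 0.0192, 0.2538]
eef_rot: [0.192, -3.136, 0.0]
ft_force: [-0.4, 0.1, -3.0]
grip_width: 0.105
[-8.65840933e-02  2.85144986e-01  1.49257463e+00 -1.41799023e-04
  1.36386096e+00 -1.78070687e+00] [0.57701014 0.01901819 0.25373478]
```

View pics/wrist20.png

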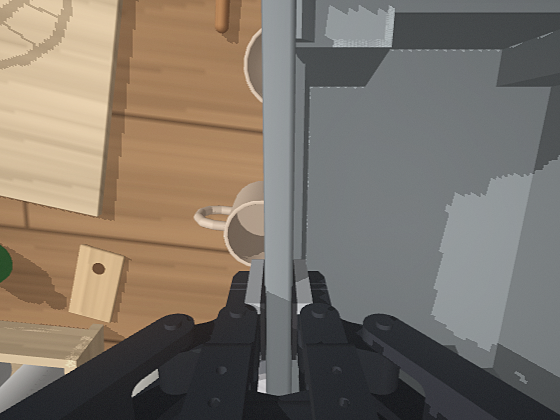

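View pics/scene20.png

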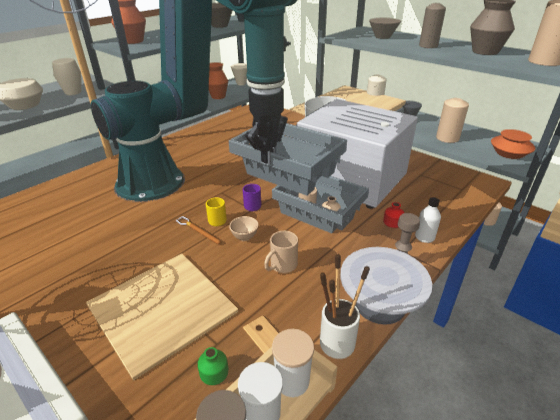

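```bash
cat >> h.py <<'E'
def held(name,fn,zt,cen,yaw,w=.012):
    im,P=cloud(name,fn); c,s=np.cos(yaw),np.sin(yaw)
    Q=P[...,:2]-np.array(cen); X=Q[...,0]*c+Q[...,1]*s; Y=-Q[...,0]*s+Q[...,1]*c
    g=im.astype(int); m=(abs(P[...,2]-zt)<w)&(abs(X)<.13)&(abs(Y)<.093)&((abs(X)>.108)|(abs(Y)>.073))&(g.max(2)<175)&(g.min(2)>60)
    x,y,z=X[m],Y[m],P[...,2][m]
    print(name,'n',m.sum(),'X',np.percentile(x,[0.5,99.5]).round(4),'Y',np.percentile(y,[.5,99.5]).round(4))
    tm=m&(abs(P[...,2]-zt)<.02)
    # top surface: for each 1cm bin along rim take high percentile z
    rows=[]
    for a in np.arange(-.12,.121,.02):
        for b0,b1 in [(-.092,-.072),(.072,.092)]:
            k=(abs(x-a)<.01)&(y>b0)&(y<b1)
            if k.sum()>6: rows.append((a,(b0+b1)/2,np.percentile(z[k],85)))
    for b in np.arange(-.06,.061,.02):
        for a0 in (-.114,.114):
            k=(abs(x-a0)<.01)&(abs(y-b)<.01)
            if k.sum()>6: rows.append((a0,b,np.percentile(z[k],85)))
    r=np.array(rows); 
    if len(r)>4:
        A=np.c_[r[:,:2],np.ones(len(r))]; co=np.linalg.lstsq(A,r[:,2],rcond=None)[0]; print('  plane slope x,y',co[:2].round(4),'z0',co[2].round(4),'n',len(r))
E
python3 - <<'E'
from h import *
grab('side','side20')
cen=(.577-.1257*.08,.019+.9921*.08); print(cen)
for n in ['scene','side']: held(n,n+'20',.309,cen,.126)
E
```

```text
(0.566944, 0.098368)
scene n 1214 X [-0.1177  0.1212] Y [-0.0912  0.0825]
  plane slope x,y [-0.0012 -0.0026] z0 0.31 n 34
side n 1273 X [-0.1188  0.1214] Y [-0.0921  0.0827]
  plane slope x,y [ 0.0002 -0.004 ] z0 0.3082 n 36
```

Run:
```python
from h import *
held('scene','scene16',.092,(.5661,.2510),.126)
held('side','side12',.092,(.5661,.2510),.126)
held('scene','scene10',.104,(.5238,-.3016),.0)
held('side','side12',.104,(.5238,-.3016),.0)
```

```text
scene n 1034 X [-0.1217  0.1187] Y [-0.0874  0.0829]
  plane slope x,y [-0.0021 -0.0012] z0 0.0938 n 40
side n 1014 X [-0.1207  0.1199] Y [-0.0905  0.091 ]
  plane slope x,y [-0.0003 -0.0014] z0 0.0916 n 40
scene n 1999 X [-0.1203  0.1202] Y [-0.0852  0.0842]
  plane slope x,y [-0.0016 -0.0003] z0 0.1059 n 40
side n 2747 X [-0.1198  0.1196] Y [-0.0871  0.0835]
  plane slope x,y [-0.0008 -0.0003] z0 0.1042 n 40
```

```bash
python3 -m inch '[[[0,0,0,-1,15,0,1],[0,0,0,-5,45,0,1],[0,0,0,-9,80,0,1],[0,0,0,-13,115,0,1],[0,0,0,-15,138,0,1],[0,0,0,-16,149,0,1],[0,0,0,-16,151,0,1],[0,0,0,-16,151,0,1],[0,0,0,-16,151,20,1],[0,0,0,-16,151,50,1],[0,0,0,-16,151,75,1],[0,0,0,-16,151,90,1],[0,0,0,-16,151,95,1],[0,0,0,-16,151,95,1],[0,0,0,-16,151,95,1]]]'
python3 - <<'E'
from h import *
for n in ['wrist','scene','side']: grab(n,n+'21')
s=ctrl.sense(); print(s['ee_pos'],s['eef_rot'])
p=s['ee_pos']; cen=(p[0]-.1257*.08,p[1]+.9921*.08); print(cen)
for n in ['scene','side']:
    held(n,n+'21',p[2]+.055,cen,.126)
    held(n,n+'21',.092,(.5661,.2510),.126)
a=cv2.imread('pics/side21.png')[100:250,160:360];b=cv2.imread('pics/scene21.png')[100:250,230:430]
cv2.imwrite('pics/c21.png',cv2.hconcat([cv2.resize(a,(400,300)),cv2.resize(b,(400,300))]))
E
```

```text
clock: 33.85
ee_pos: [0.5748, 0.1706, 0.1596]
eef_rot: [-0.197, 3.134, 0.0]
ft_force: [-0.2, 0.4, -1.3]
grip_width: 0.109
[0.5747857  0.17108763 0.15987486] [-1.97663235e-01  3.13330478e+00  3.50009254e-04]
(np.float64(0.5647297041922934), np.float64(0.2504556332187297))
scene n 1011 X [-0.1189  0.1204] Y [-0.0918  0.0843]
  plane slope x,y [ 0.0012 -0.0036] z0 0.2165 n 35
scene n 728 X [-0.1204  0.1189] Y [-0.0878  0.0827]
  plane slope x,y [-0.0029  0.0004] z0 0.0942 n 27
side n 974 X [-0.1188  0.1222] Y [-0.0907  0.0926]
  plane slope x,y [ 0.0009 -0.0056] z0 0.2144 n 36
side n 699 X [-0.1208  0.1199] Y [-0.0897  0.0916]
  plane slope x,y [-0.0012 -0.0033] z0 0.0916 n 26
```

View pics/c21.png

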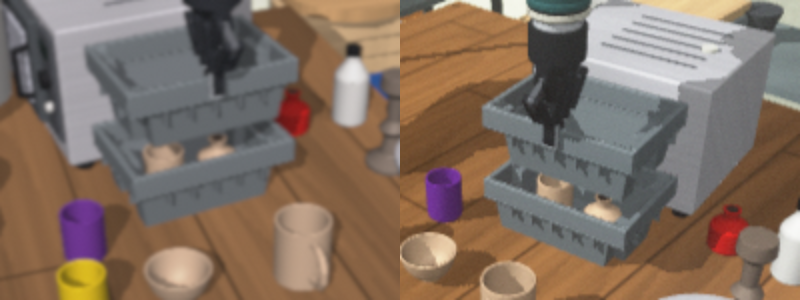

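```bash
python3 -m inch '[[[0,0,0,0,0,8,1],[0,0,0,0,0,18,1],[0,0,0,0,0,26,1],[0,0,0,0,0,31,1],[0,0,0,0,0,33,1],[0,0,0,0,0,34,1],[0,0,0,0,0,34,1]]]'
```

```text
clock: 34.7
ee_pos: [0.574, 0.1711, 0.1247]
eef_rot: [0.198, -3.135, -0.0]
ft_force: [0.4, -0.6, -2.9]
grip_width: 0.107
```

```bash
python3 -m inch '[[[0,0,0,0,0,1,1],[0,0,0,0,0,2,1],[0,0,0,0,0,3,1],[0,0,0,0,0,4,1],[0,0,0,0,0,4,1]]]'
```

```text
clock: 35.2
ee_pos: [0.5737, 0.1711, 0.1205]
eef_rot: [0.198, -3.135, 0.0]
ft_force: [-0.8, 0.1, -3.7]
grip_width: 0.105
```

```bash
python3 -m inch '[[[0,0,0,0,0,0.7,1],[0,0,0,0,0,1.4,1],[0,0,0,0,0,2,1],[0,0,0,0,0,2,1]]]'
python3 - <<'E'
from h import *
for n in ['scene','side']: grab(n,n+'22')
s=ctrl.sense(); p=s['ee_pos']; cen=(p[0]-.1257*.08,p[1]+.9921*.08); print(s['ft_force'],s['wrist_torque'])
for n in ['scene','side']: held(n,n+'22',p[2]+.055,cen,.126)
E
```

```text
clock: 35.6
ee_pos: [0.5739, 0.171, 0.1191]
eef_rot: [-0.198, 3.135, -0.0]
ft_force: [-1.7, -0.4, 1.8]
grip_width: 0.105
[-1.40181616 -0.9540644   2.14212307] [-0.20950219  0.24779701  0.03199714]
scene n 968 X [-0.1199  0.1203] Y [-0.0907  0.0839]
  plane slope x,y [-0.0012 -0.0001] z0 0.1759 n 35
side n 951 X [-0.119   0.1212] Y [-0.092   0.0922]
  plane slope x,y [-0.001 -0.001] z0 0.1738 n 37
```

```bash
python3 -m inch '[[[0,0,0,0,0,0.5,1],[0,0,0,0,0,0,0.5],[0,0,0,0,0,0,0.3],[0,0,0,0,0,0,0.3],[0,0,0,0,0,0,0.3],[0,0,0,0,0,-10,0.3],[0,0,0,0,0,-30,0.3],[0,0,0,0,0,-60,0.3],[0,0,0,0,0,-100,0],[0,0,0,0,0,-140,0],[0,0,0,0,0,-160,0],[0,0,0,0,0,-160,0],[0,0,0,0,0,-160,0],[0,0,0,0,0,-160,0]]]'
python3 - <<'E'
from h import *
for n in ['scene','side','wrist']: grab(n,n+'23')
for n in ['scene','side']:
    held(n,n+'23',.174,(.5661,.2510),.126); held(n,n+'23',.092,(.5661,.2510),.126)
print(rimfit('wrist','wrist23',(264,60),.174))
a=cv2.imread('pics/side23.png');b=cv2.imread('pics/scene23.png')
cv2.imwrite('pics/c23.png',cv2.hconcat([cv2.resize(a,(400,300)),cv2.resize(b,(400,300))]))
a=cv2.imread('pics/side23.png')[100:250,160:360];b=cv2.imread('pics/scene23.png')[100:250,230:430]
cv2.imwrite('pics/c23b.png',cv2.hconcat([cv2.resize(a,(400,300)),cv2.resize(b,(400,300))]))
E
```

```text
clock: 37.1
ee_pos: [0.5728, 0.1709, 0.2772]
eef_rot: [0.198, -3.132, 0.0]
ft_force: [-0.3, 0.2, 0.4]
grip_width: 0.499
scene n 1118 X [-0.1219  0.1188] Y [-0.0876  0.0835]
  plane slope x,y [-0.0029  0.0008] z0 0.1759 n 39
scene n 665 X [-0.121   0.1188] Y [-0.0877  0.0836]
  plane slope x,y [-0.0038  0.0004] z0 0.0941 n 24
side n 1056 X [-0.121   0.1194] Y [-0.0902  0.0925]
  plane slope x,y [-0.0005  0.0021] z0 0.1736 n 40
side n 644 X [-0.1207  0.1187] Y [-0.0909  0.0822]
  plane slope x,y [-0.003  -0.0016] z0 0.0917 n 23
{'z': 0.0854, 'c': (0.614, 0.1789), 'size': (0.3518, 0.5264), 'yaw_deg': -82.78, 'n': 214528}
```

View pics/c23.png

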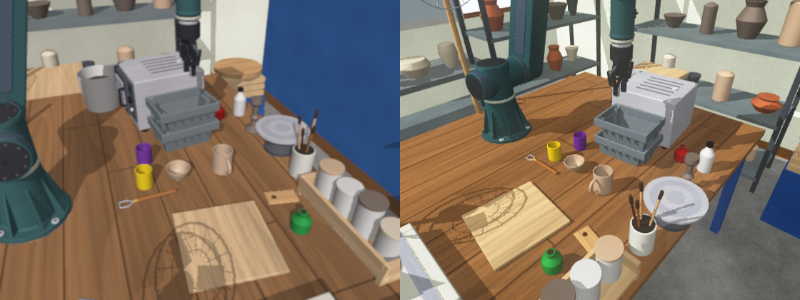

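View pics/c23b.png

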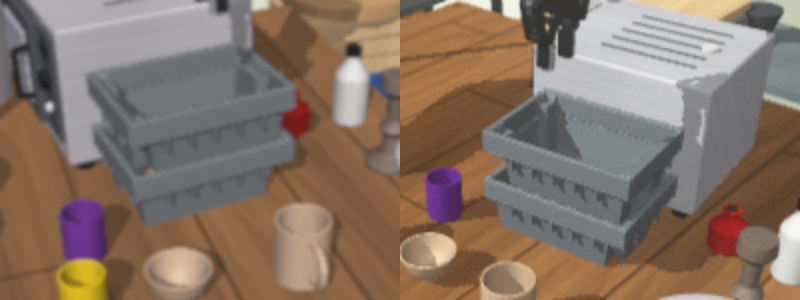

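View pics/wrist23.png

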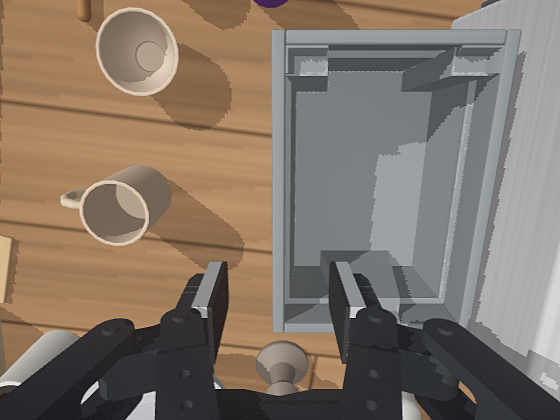

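The wrist view shows the two-lug end now at the -x side (top, lugs at (308,60) and (475,58)). In both fixed views the top rim is level, 82 mm above the bottom rim and centred on it. Handing in.

```bash
python3 -c "
from plant import order
print(order.close_job())"
```

```text
the job is handed in; nothing more can be done
None
```

I finished the job and handed it in at about 37 s; no verdict was given. The top tote went onto the plywood board, and the tumbler and vase were stood in the bottom tote. I then took the top tote by its other long rim, turned it half round and lowered it onto the lugs.

**Last checks:**
- **Stacking height and level:** the top rim measures 81.8–81.9 mm above the bottom one in both fixed views. It is level within about 0.003 rad and centred to 1–2 mm, with the two-lug end now at -x.
- **Gripper:** it is open and well clear of everything.
- **Bottom tote:** it is within about 1 mm of where it started.
- **Bystanders:** the mug, bowl and turning tool look undisturbed in the pictures. I did not re-measure them at the end.
- **Pots:** they were last seen upright at about x = -43 mm (tumbler) and +41 mm (vase) in the bottom tote. The top tote now hides them, so I could not check them again.

**What disagreed or went wrong:**
- **Finger tips:** depth readings put the real tips about 29 mm behind the reported TCP.
- **Vase, first grasp:** because of that, it closed on the shoulder and slipped, with about 57 N at the wrist. The vase stayed upright within about 3 mm, and I re-gripped it on the belly.
- **First tote lift:** by the same reading it held only a few millimetres of rim, but it carried level.
- **Wrist rim fit:** the final fit failed because its mask picked up the background, so the last tote check rests on the scene and side views.

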